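Load a sample station with part-present pins under its hood

TASK

Lift the hood off the sample station and stand it upright on the worktop; take off each calibration weight that was left on the station and stand it upright on the worktop clear of the station, then stand every moisture tin upright on a marked position of its own so that it holds that position's sensing pin down. Then put the hood back squarely on its outline, down flat on the plate so that it holds the interlock pin down, and only after that flip the run lever fully over to its left side; leave the bystanders where they are.

Things in the scene. Friction and masses are not known exactly. Their poses are not given: they have to be found in the camera images.
- station: Fixed white plate, flat top (deck) 22 mm above the worktop. Origin on the worktop under the middle of the hood's place, a thin square outline (187 mm) on the deck; x points away from the robot, y left, z up. The plate runs from x = -160 to +108 mm and y = -108 to +108 mm; the front strip (x below -100) is the console with the run lever.
- position_0 (a point): Point on the deck (22 mm above the worktop) at the middle of a marked ring of 68 mm, where the axis of sensing pin 0 passes; in the station frame x = 42 mm, y = 42 mm. The next positions are 84 mm away.
- position_1 (a point): Point on the deck (22 mm above the worktop) at the middle of a marked ring of 68 mm, where the axis of sensing pin 1 passes; in the station frame x = 42 mm, y = -42 mm. The next positions are 84 mm away.
- position_2 (a point): Point on the deck (22 mm above the worktop) at the middle of a marked ring of 68 mm, where the axis of sensing pin 2 passes; in the station frame x = -42 mm, y = 42 mm. The next positions are 84 mm away.
- position_3 (a point): Point on the deck (22 mm above the worktop) at the middle of a marked ring of 68 mm, where the axis of sensing pin 3 passes; in the station frame x = -42 mm, y = -42 mm. The next positions are 84 mm away.
- pin_0 (a joint): Sensing pin of position 0: steel, 8 mm thick, standing 4 mm above the deck when free. 0 = free (up), 0.004 m = fully down, flush with the deck; a spring (about 0.5 N free, 0.8 N down) raises it again. A thing standing flat on the deck over the pin holds it down by its own weight.
- pin_1 (a joint): Sensing pin of position 1: steel, 8 mm thick, standing 4 mm above the deck when free. 0 = free (up), 0.004 m = fully down, flush with the deck; a spring (about 0.5 N free, 0.8 N down) raises it again. A thing standing flat on the deck over the pin holds it down by its own weight.
- pin_2 (a joint): Sensing pin of position 2: steel, 8 mm thick, standing 4 mm above the deck when free. 0 = free (up), 0.004 m = fully down, flush with the deck; a spring (about 0.5 N free, 0.8 N down) raises it again. A thing standing flat on the deck over the pin holds it down by its own weight.
- pin_3 (a joint): Sensing pin of position 3: steel, 8 mm thick, standing 4 mm above the deck when free. 0 = free (up), 0.004 m = fully down, flush with the deck; a spring (about 0.5 N free, 0.8 N down) raises it again. A thing standing flat on the deck over the pin holds it down by its own weight.
- interlock_pin (a joint): Interlock pin, steel, 6 mm thick, standing 4 mm above the deck at x = 80, y = -80 mm of the station frame. 0 = free (up), 0.004 m = down; a light spring as in the sensing pins. A corner post of the hood standing flat on the deck holds it down.
- hood: Loose grey cover, open below, 184 x 184 mm, 70 mm high without its handle, walls 4 mm, about 0.4 kg; inside each corner a post (17 x 17 mm, 80 mm from both middle lines) reaches down to the rim, so any quarter turn is right. Origin at the middle of its underside (rim plane), z up. At the start it stands on its outline on the station.
- hood_handle (a point): Middle of the hood's bar handle, 107 mm above the hood's underside: a bar 14 mm wide (along the hood's x), 14 mm high and 100 mm long (along the hood's y), on two 12 mm round posts 42 mm either side of the middle; 30 mm free below it down to the roof. Pinch it across the 14 mm.
- run_lever (a joint): Toggle lever, a thin steel stick 40 mm long on the console. 0 = leaning to the right (station -y), 1.0 rad = leaning to the left (station +y): on; 0.5 rad from upright at each end. It pivots about an axis parallel to station x through x = -134, y = 0 mm, 44 mm above the worktop, in a grey housing (50 x 70 mm, top 47 mm above the worktop). Stays where it is left; light friction.
- run_lever_tip (a point): Middle of the ball (26 mm diameter) at the end of the run lever, about 79 mm above the worktop at either end of its throw, 84 mm when upright; 19 mm to the right (off) or left (on) of the pivot. Push the ball sideways to station +y to flip the lever on.
- tin_a: Moisture tin, aluminium with its lid pressed on, round, 58 mm diameter and 36 mm high, about 0.18 kg. Origin at the middle of its underside, z up. Three or all four of the tins are present.
- tin_b: Moisture tin, aluminium with its lid pressed on, round, 56 mm diameter and 34 mm high, about 0.18 kg. Origin at the middle of its underside, z up. Three or all four of the tins are present.
- tin_c: Moisture tin, aluminium with its lid pressed on, round, 58 mm diameter and 36 mm high, about 0.18 kg. Origin at the middle of its underside, z up. Three or all four of the tins are present.
- tin_d: Moisture tin, aluminium with its lid pressed on, round, 58 mm diameter and 36 mm high, about 0.18 kg. Origin at the middle of its underside, z up. Three or all four of the tins are present.
- small_weight: Calibration weight, steel, round, 28 mm diameter, 42 mm high (narrower neck and knob at the top, but gripped as a plain 28 mm cylinder), 0.2 kg. Origin at the middle of its underside. If present it stands at the start on position 0, under the hood; one or both of the two weights are present.
- large_weight: Calibration weight, steel, round, 38 mm diameter, 56 mm high (gripped as a plain 38 mm cylinder), 0.5 kg. Origin at the middle of its underside. If present it stands at the start on position 3, under the hood.
- crucible: Bystander: small porcelain crucible, 33 mm wide, 28 mm high, standing among the tins. Origin at the middle of its underside.
- beaker: Bystander: glass beaker, 52 mm diameter, 70 mm high. Origin at the middle of its underside.
- amber_bottle: Bystander: amber bottle with black cap, 55 mm diameter, 109 mm high. Origin at the middle of its underside.
- jar: Bystander: white plastic jar with red screw cap, 55 mm diameter, 72 mm high. Origin at the middle of its underside.
Mind the look-alikes: they are no part of the job. Leave any yellow look-alike of the tin_d alone. What is shaped like the tin_c but black or orange is not meant.

How it is judged:
On the way, in this order (a step that is already met when the one before it is completed fails the run):
1. the hood stands upright and at rest on the worktop, clear of the station (height (world z) of hood between -0.006 and 0.006 m and angle between hood's own z axis and vertical below 0.1 rad and horizontal distance between hood and station above 0.18 m and linear speed of hood below 0.03 m/s), for 0.2 s.
2. every weight stands upright on the worktop clear of the station and every tin stands on a position of its own, holding its pin down (((horizontal distance between tin_a and position_0 below 0.014 m and value of joint pin_0 above 0.003 m and angle between tin_a's own z axis and vertical below 0.06 rad and z of tin_a in the frame of station between 0.018 and 0.026 m) or (horizontal distance between tin_a and position_1 below 0.014 m and value of joint pin_1 above 0.003 m and angle between tin_a's own z axis and vertical below 0.06 rad and z of tin_a in the frame of station between 0.018 and 0.026 m) or (horizontal distance between tin_a and position_2 below 0.014 m and value of joint pin_2 above 0.003 m and angle between tin_a's own z axis and vertical below 0.06 rad and z of tin_a in the frame of station between 0.018 and 0.026 m) or (horizontal distance between tin_a and position_3 below 0.014 m and value of joint pin_3 above 0.003 m and angle between tin_a's own z axis and vertical below 0.06 rad and z of tin_a in the frame of station between 0.018 and 0.026 m)) and ((horizontal distance between tin_b and position_0 below 0.014 m and value of joint pin_0 above 0.003 m and angle between tin_b's own z axis and vertical below 0.06 rad and z of tin_b in the frame of station between 0.018 and 0.026 m) or (horizontal distance between tin_b and position_1 below 0.014 m and value of joint pin_1 above 0.003 m and angle between tin_b's own z axis and vertical below 0.06 rad and z of tin_b in the frame of station between 0.018 and 0.026 m) or (horizontal distance between tin_b and position_2 below 0.014 m and value of joint pin_2 above 0.003 m and angle between tin_b's own z axis and vertical below 0.06 rad and z of tin_b in the frame of station between 0.018 and 0.026 m) or (horizontal distance between tin_b and position_3 below 0.014 m and value of joint pin_3 above 0.003 m and angle between tin_b's own z axis and vertical below 0.06 rad and z of tin_b in the frame of station between 0.018 and 0.026 m)) and ((horizontal distance between tin_c and position_0 below 0.014 m and value of joint pin_0 above 0.003 m and angle between tin_c's own z axis and vertical below 0.06 rad and z of tin_c in the frame of station between 0.018 and 0.026 m) or (horizontal distance between tin_c and position_1 below 0.014 m and value of joint pin_1 above 0.003 m and angle between tin_c's own z axis and vertical below 0.06 rad and z of tin_c in the frame of station between 0.018 and 0.026 m) or (horizontal distance between tin_c and position_2 below 0.014 m and value of joint pin_2 above 0.003 m and angle between tin_c's own z axis and vertical below 0.06 rad and z of tin_c in the frame of station between 0.018 and 0.026 m) or (horizontal distance between tin_c and position_3 below 0.014 m and value of joint pin_3 above 0.003 m and angle between tin_c's own z axis and vertical below 0.06 rad and z of tin_c in the frame of station between 0.018 and 0.026 m)) and ((horizontal distance between tin_d and position_0 below 0.014 m and value of joint pin_0 above 0.003 m and angle between tin_d's own z axis and vertical below 0.06 rad and z of tin_d in the frame of station between 0.018 and 0.026 m) or (horizontal distance between tin_d and position_1 below 0.014 m and value of joint pin_1 above 0.003 m and angle between tin_d's own z axis and vertical below 0.06 rad and z of tin_d in the frame of station between 0.018 and 0.026 m) or (horizontal distance between tin_d and position_2 below 0.014 m and value of joint pin_2 above 0.003 m and angle between tin_d's own z axis and vertical below 0.06 rad and z of tin_d in the frame of station between 0.018 and 0.026 m) or (horizontal distance between tin_d and position_3 below 0.014 m and value of joint pin_3 above 0.003 m and angle between tin_d's own z axis and vertical below 0.06 rad and z of tin_d in the frame of station between 0.018 and 0.026 m)) and height (world z) of small_weight between -0.006 and 0.006 m and angle between each of small_weight, large_weight's own z axis and vertical below 0.1 rad and horizontal distance between each of small_weight, large_weight and station above 0.11 m and height (world z) of large_weight between -0.006 and 0.006 m), for 0.2 s.
3. the hood is back flat and square on its outline, holding the interlock pin down, over the loaded tins (all of step 2 and horizontal distance between hood and station below 0.012 m and z of hood in the frame of station between 0.019 and 0.0255 m and angle between hood's own z axis and vertical below 0.03 rad and (angle between the x axis of hood and the x axis of station, either way round below 0.12 rad or angle between the x axis of hood and the y axis of station, either way round below 0.12 rad) and value of joint interlock_pin above 0.003 m), for 0.2 s.
4. the run lever is over to its left side (value of joint run_lever above 0.9 rad), for 0.2 s.
At the end, for the whole second after the job is handed in: Each tin upright within 14 mm of a position, its pin 3 mm down or more; each weight upright on the worktop, 110 mm or more from the station origin; hood flat within 12 mm of its place, square to 7 degrees, interlock pin 3 mm down or more; run lever past 0.9 rad; all at rest (all of step 3 and value of joint run_lever above 0.9 rad and linear speed of each of tin_a, tin_b, tin_c, tin_d, small_weight, large_weight, hood below 0.03 m/s); the robot touches nothing.
It fails at once if the crucible is pushed more than 6 cm away or knocked over (distance of crucible from where it was at the start of the episode above 0.06 m or angle between crucible's own z axis and vertical above 0.6 rad).
It fails at once if the beaker is pushed more than 6 cm away or knocked over (distance of beaker from where it was at the start of the episode above 0.06 m or angle between beaker's own z axis and vertical above 0.6 rad).
It fails at once if the amber bottle is pushed more than 6 cm away or knocked over (distance of amber_bottle from where it was at the start of the episode above 0.06 m or angle between amber_bottle's own z axis and vertical above 0.6 rad).
It fails at once if the jar is pushed more than 6 cm away or knocked over (distance of jar from where it was at the start of the episode above 0.06 m or angle between jar's own z axis and vertical above 0.6 rad).
Of tin_a, tin_b, tin_c, tin_d only 3 to 4 are there at a start; the rules pass over those that are not, and their reading is None.
Of small_weight, large_weight only 1 to 2 are there at a start; the rules pass over those that are not, and their reading is None.
At some moment in a run one of tin_a, tin_b, tin_c, tin_d may be knocked a few centimetres aside while the robot is not near it.
Once in a run the grip may slacken for a moment while it holds something.
It also fails if it takes over 210 s, if anything falls off the work surface, if the arm or the gripper's body presses on something with over 40 N, if the wrist force passes 120 N, or if a joint passes its speed limit or range.

ROBOT

A 7-joint arm with a two-finger parallel gripper is mounted at the origin on a cart in front of the work surface, level with it; the furniture and walls round the work are solid. World frame = base frame: x ahead of the robot, y to its left, z up, the work surface at z = 0. Lengths are in m, angles in rad, forces in N, time in s.
With the tool pointing down it reaches from about 0.425 to 0.95 m from the base axis. Payload 4.7 kg.
Tool frame: the origin (TCP) lies on the centre line of the jaws, within the pads' length; the fingertips stand 8 mm ahead of it and the grasp point (between the pads) lies 11 mm behind it (env.tip_reach is the z of the fingertips in the tool frame, in m); z points along the fingers, y is the line along which they close (so a half turn about z gives the same grasp; the last joint's range is limited). The gripper opens to 87 mm and grips with 3 to 60 N. Pads are 19 mm wide; open, the fingers measure 117 mm over their backs; the gripper's body (75 mm by 190 mm) begins 51 mm behind the grasp point.
Start: joints at [1.11, 0.469, -0.049, 1.532, 0.024, 1.141, -0.082], TCP at [0.283, -0.613, 0.231] pointing down, gripper open.
Joint ranges: [-2.59, 2.59], [-0.33, 1.99], [-1.39, 1.29], [0.1, 2.45], [-1.04, 4.18], [0.21, 1.99], [-2.66, 2.66]. Speed limits (rad/s): [2.57, 2.57, 3.14, 3.14, 3.14, 3.14, 3.14].

INTERFACE

Orientations are given as a unit quaternion [w, x, y, z].
In Python, from bench import sensors, camera, get_calibration, job, env gives the robot as it stands.
- The arm moves only by the tool move_arm, never from a script. Its argument "increments" is text: rows parted by semicolons, each of 7 numbers parted by spaces: the shift along the tool's x, y, z normalised to -1 to 1, where 1 is 0.2 m, then the turn, a rotation vector about the tool's x, y, z normalised to -1 to 1, where 1 is 90 degrees, then the closure, from 0 (fully open) to 1 (shut). In form: dx dy dz rx ry rz claw; .... A call has 1 to 20 rows; each row is the pose to reach, as a shift and turn from the pose commanded when the call began, along the tool's axes at that moment; what a row does not reach only later rows make up. A row lasts 1/8 s, in which the tool goes at most 62.5 mm and 10.7 degrees, less where a joint would pass 70% of its speed; a pose out of reach is approached as far as the arm can. A call with a number of a shift or a turn outside -1 to 1 is refused whole. A call with a gripper value outside its range is refused whole. The fingers move at their own pace and stop on an object; "force" is the grip in N (left out, the last holds). Time passes only in rows, so rows that repeat a pose let the fingers close. It gives the time, the measured TCP pose, the force, the opening and the grip force at its end, in the units of the state.
- sensors.observe(): the state, without advancing time (a new reading comes with each control period).
- camera(name): name is "scene" or "side" or "wrist"; returns (picture, depth): 400x640x3 uint8, blue, green, red; 400x640 float32, m along the optical axis (not along the pixel's ray), 0 where there is no reading.
- get_calibration(name): a dict with "camera_matrix" (3x3 intrinsics, pixels), "R" (3x3) and "t" (3): a world point X has camera coordinates R X + t. Camera axes: x right, y down, z forward; pixel columns grow to the right and rows downward; lengths in m; the calibration is good to about 2 mm. A picture is of the moment at which its call begins: read the wrist's pose just before it. get_calibration takes no time and is no camera call; for the wrist camera it gives the pose at the moment of the call.
- job.job_done(): hands the job in; it is judged then, once.
The state is a dict: "clock": time; "joint_positions": joint angles; "dq": joint speeds; "tau": joint torques, N m; "position": TCP position; "tool_rot": TCP orientation; "ft_force": force on the tool from outside, world axes, zero at the start; "ft_torque": the same for the moment, N m; "grip_width": finger opening in m; "grip_force": force on a finger pad.
Only numpy, scipy, OpenCV 4.12 (cv2) and the standard library are available. Lean on these libraries where they do the work, as an engineer would, in place of code of your own. Each camera call takes 0.05 s, during which the arm holds its last target. There are 200 camera calls.

## Working session

There is one attempt and no reset: what is moved stays moved. The work goes in short steps, Python scripts to look and compute and a tool call to move; the robot and the scene stay as the last step left them, time stands still between calls to the robot, and variables do not carry over. Pictures are saved under pics/ and viewed, at most 14 in all, crops included, and the job is handed in when it is done.

Besides the shell and the picture viewer there is one more tool, called after "Emit:" by a JSON object that holds its "name" and its "arguments", one argument or row to a line. move_arm: Moves the arm, as the interface text tells. Scaled input: -1 to 1 covers 0.2 m each way for a shift and 90 degrees each way for a turn. Its arguments: {"type":"object","properties":{"increments":{"type":"string"},"force":{"type":"number"}},"required":["increments"]}

```bash
ls; mkdir -p pics; cat > h.py <<'E'
import numpy as np, cv2
from bench import sensors, camera, get_calibration, job, env
def look(n,f=None):
    c=get_calibration(n); im,d=camera(n)
    if f: cv2.imwrite('pics/'+f,im); np.savez('pics/'+f[:-4]+'.npz',im=im,d=d,K=c["camera_matrix"],R=c["R"],t=c["t"])
    return im,d,np.array(c["camera_matrix"]),np.array(c["R"]),np.array(c["t"])
def cloud(d,K,R,t):
    v,u=np.mgrid[:d.shape[0],:d.shape[1]]
    P=np.stack([(u-K[0,2])/K[0,0]*d,(v-K[1,2])/K[1,1]*d,d],-1)
    return (P-t)@R   # world
E
python3 - <<'E'
from h import *
s=sensors.observe();print({k:np.round(v,3) for k,v in s.items()})
for n in("scene","side"): look(n,n+"0.png")
print(env.tip_reach)
c=get_calibration("wrist");print(c["R"],c["t"])
E
```

```text
pics
{'clock': np.float64(0.0), 'joint_positions': array([ 1.11 ,  0.469, -0.049,  1.534,  0.024,  1.141, -0.082]), 'dq': array([-0.002,  0.   ,  0.001,  0.001, -0.001, -0.   ,  0.   ]), 'tau': array([ 0.0000e+00, -5.0798e+01, -8.0000e-02, -2.3615e+01, -6.1000e-02,
        3.8000e-02,  0.0000e+00]), 'position': array([ 0.282, -0.612,  0.229]), 'tool_rot': array([-0.001,  0.977,  0.214, -0.   ]), 'ft_force': array([-1.04 , -0.128, -0.318]), 'ft_torque': array([-0.016, -0.002,  0.003]), 'grip_force': np.float64(0.0), 'grip_width': np.float64(0.087)}
0.008
[[ 0.41654841 -0.90911243 -0.00142069]
 [-0.87447167 -0.40110258  0.272793  ]
 [-0.24856935 -0.11238914 -0.9620717 ]] [-0.67327098 -0.03086903  0.39048707]
```

View pics/scene0.png

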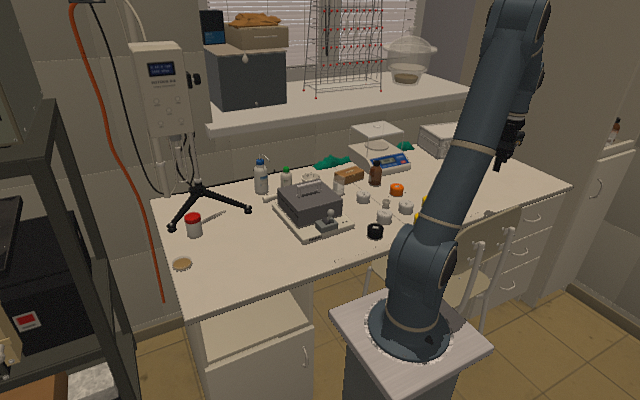

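View pics/side0.png

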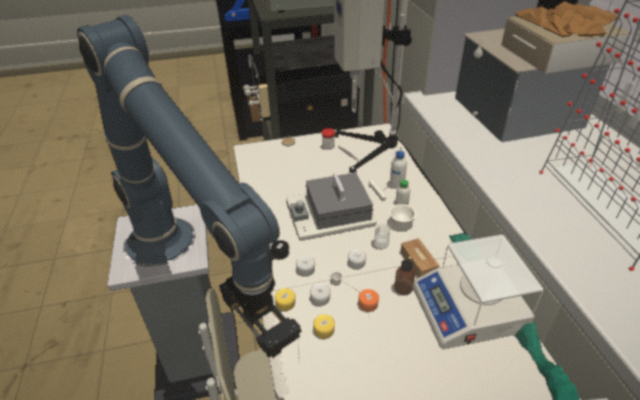

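The side view shows silver tins at (305,264), (320,293) and (357,258). The look-alikes are yellow at (285,298) and (324,325), orange at (368,299) and black at (280,248). The crucible is at (336,278). The hooded station is at (340,205), with the lever at (298,208). Next I'll make a metric top view.

```bash
cat >> h.py <<'E'
def ortho(names,x0,x1,y0,y1,mm=2.0,zmin=-.01,zmax=.2):
    # top view: rows = x (far up), cols = y (left = +y); zbuffer splat
    H=int((x1-x0)*1000/mm);W=int((y1-y0)*1000/mm)
    im=np.zeros((H,W,3),np.uint8);Z=np.full((H,W),np.nan)
    for n in names:
        b=np.load('pics/'+n+'.npz');P=cloud(b['d'],b['K'],b['R'],b['t']);
        sc=4
        d=cv2.resize(b['d'],None,fx=sc,fy=sc,interpolation=cv2.INTER_NEAREST);
        K=b['K'].copy();K[:2]*=sc; P=cloud(d,K,b['R'],b['t']).reshape(-1,3);C=cv2.resize(b['im'],None,fx=sc,fy=sc).reshape(-1,3)
        k=(d.ravel()>0)&(P[:,2]>zmin)&(P[:,2]<zmax)&(P[:,0]>x0)&(P[:,0]<x1)&(P[:,1]>y0)&(P[:,1]<y1)
        P=P[k];C=C[k];o=np.argsort(P[:,2]);P=P[o];C=C[o]
        r=np.clip(((x1-P[:,0])*1000/mm).astype(int),0,H-1);c=np.clip(((y1-P[:,1])*1000/mm).astype(int),0,W-1)
        m=np.zeros((H,W),bool);m[r,c]=1
        z2=np.full((H,W),np.nan);z2[r,c]=P[:,2];c2=np.zeros_like(im);c2[r,c]=C
        u=m&(np.isnan(Z)|(z2>Z+.004));Z[u]=z2[u];im[u]=c2[u]
    return im,Z
E
python3 - <<'E'
from h import *
im,Z=ortho(["scene0","side0"],.3,.95,-.6,.4,2.)
s=cv2.resize(im,None,fx=1.6,fy=1.6)
for i in range(0,11): cv2.putText(s,f"{.4-.1*i:.1f}",(int(80*i),10),0,.35,(0,0,255),1);cv2.line(s,(80*i,0),(80*i,4),(0,0,255))
for i in range(0,7): cv2.putText(s,f"{.9-.1*i:.1f}",(0,int(40+80*i)),0,.35,(0,0,255),1)
cv2.imwrite('pics/ortho0.png',s); np.save('pics/Z0.npy',Z)
E
```

```text
(no output)
```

View pics/ortho0.png

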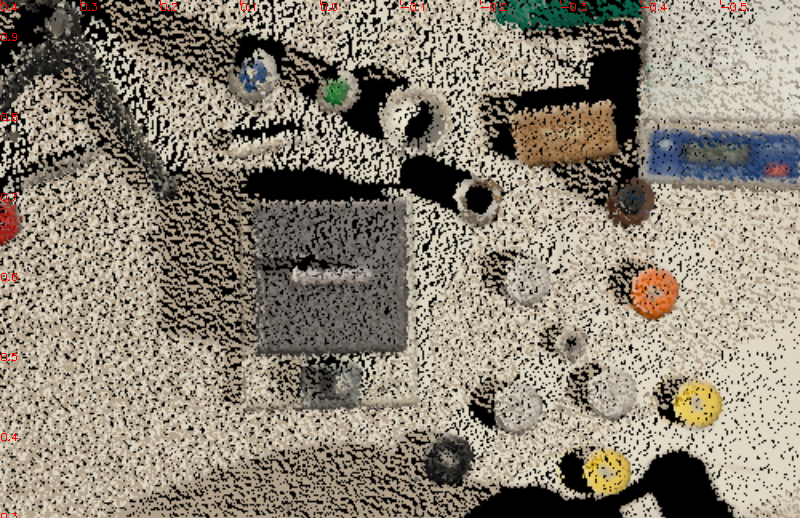

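The top view scale is 0.8 px/mm. It shows the hood centred at (331,277), with its handle along y. Silver tins are at (528,284), (611,394) and (518,406), with the crucible at (571,342). The left side, around (130,320), is free for the hood. The area under the arm is hidden, so I'll look there after moving.

```bash
cat >> h.py <<'E'
import json
from scipy.spatial.transform import Rotation as Ro
def Rt(phi): # tool pointing down, tool x at yaw phi (deg)
    a=np.radians(phi); return np.array([[np.cos(a),np.sin(a),0],[np.sin(a),-np.cos(a),0],[0,0,-1.]])
def rows(cmd,tg):  # cmd=(x,y,z,phi) commanded; targets same form
    R=Rt(cmd[3])
    for t in tg:
        d=R.T@(np.array(t[:3])-cmd[:3])/.2; w=Ro.from_matrix(R.T@Rt(t[3])).as_rotvec()/(np.pi/2)
        print(t,'->',np.round(d,3),np.round(w,3), 'rows', int(np.ceil(max(np.linalg.norm(d)*.2/.0625,np.linalg.norm(w)*90/10.7))))
def now():
    s=sensors.observe();R=Ro.from_quat(np.roll(s["tool_rot"],-1)).as_matrix()
    print("t",round(float(s["clock"]),2),"pos",np.round(s["position"],4),"phi",round(float(np.degrees(np.arctan2(R[1,0],R[0,0]))),2),"tilt",np.round(R[:,2],3),"F",np.round(s["ft_force"],1),"w",round(float(s["grip_width"]),4),"q7",np.round(s["joint_positions"],2))
E
python3 - <<'E'
from h import *
for n in("scene0","side0"):
    b=np.load('pics/'+n+'.npz');P=cloud(b['d'],b['K'],b['R'],b['t']).reshape(-1,3);P=P[b['d'].ravel()>0]
    box=(P[:,0]>.4)&(P[:,0]<.8)&(P[:,1]>-.2)&(P[:,1]<.2)
    for nm,lo,hi in(("roof",.084,.1),("handle",.128,.15),("deck",.015,.028)):
        Q=P[box&(P[:,2]>lo)&(P[:,2]<hi)]
        if len(Q)>9: print(n,nm,len(Q),np.median(Q[:,2]),cv2.minAreaRect((Q[:,:2]*1000).astype(np.float32)))
rows((.283,-.613,.231,24.7),[(.45,-.3,.30,60),(.6,-.014,.30,90)])
E
```

```text
scene0 roof 1204 0.09160523375125787 ((577.804931640625, -12.951515197753906), (244.72509765625, 187.097412109375), 0.4869394302368164)
scene0 handle 83 0.134647878912348 ((604.72509765625, -13.751811981201172), (100.77166748046875, 16.4096622467041), 89.59563446044922)
scene0 deck 898 0.021507663051026804 ((595.76416015625, 36.326507568359375), (396.8158874511719, 332.0191955566406), 72.66099548339844)
side0 roof 1893 0.09422497109492559 ((578.6187133789062, -11.217361450195312), (243.89523315429688, 197.18429565429688), 2.0275847911834717)
side0 handle 97 0.1376150330927907 ((606.283447265625, -14.852104187011719), (16.287525177001953, 98.0943374633789), 0.9931473731994629)
side0 deck 1081 0.023797424085853437 ((587.3051147460938, -9.476531982421875), (404.3740539550781, 386.7093811035156), 5.81753396987915)
(0.45, -0.3, 0.3, 60) -> [ 1.413 -1.073 -0.345] [ 0.     0.    -0.392] rows 6
(0.6, -0.014, 0.3, 90) -> [ 2.691 -2.059 -0.345] [ 0.     0.    -0.726] rows 11
```

Emit:
{"name": "move_arm", "arguments": {
  "increments": "0 0 -0.2 0 0 0 0;0.3 -0.2 -0.5 0 0 -0.1 0;0.95 -0.72 -0.6 0 0 -0.4 0;0.95 -0.72 -0.6 0 0 -0.4 0;0.95 -0.72 -0.6 0 0 -0.4 0;0.95 -0.72 -0.6 0 0 -0.4 0;0.95 -0.72 -0.6 0 0 -0.4 0;0.95 -0.72 -0.6 0 0 -0.4 0",
  "force": 30
}}

```text
clock: 1.1
position: [0.3934, -0.4044, 0.3498]
tool_rot: [-0.0, 0.864, 0.504, -0.001]
ft_force: [-0.0, -0.3, -0.1]
grip_width: 0.0869
grip_force: 0.0
```

```bash
python3 - <<'E'
from h import *
now(); look("wrist","w1.png"); look("side","side1.png")
im,Z=ortho(["w1"],.25,.75,-.6,.2,1.5)
cv2.imwrite('pics/ow1.png',cv2.resize(im,(800,500)))
E
```

```text
t 1.1 pos [ 0.3934 -0.4044  0.3498] phi 60.55 tilt [-0.001  0.    -1.   ] F [-0.  -0.3 -0.1] w 0.0869 q7 [ 0.93  0.22 -0.26  1.62  0.06  1.31  0.16]
```

View pics/w1.png

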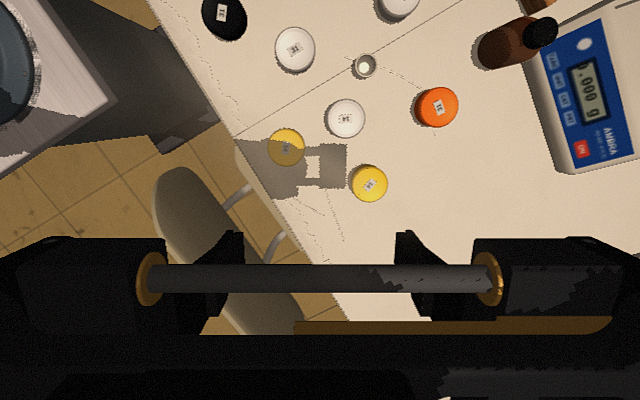

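Only three silver tins are visible, at (295,49), (346,118) and (397,5); there is no fourth. The yellow, orange and black tins are look-alikes. Moving to the hood.

```bash
python3 - <<'E'
from h import *
rows((.3955,-.4028,.351,60.7),[(.50,-.21,.33,75),(.605,-.0145,.25,90.5)])
E
```

```text
(0.5, -0.21, 0.33, 75) -> [ 1.096 -0.016  0.105] [ 0.     0.    -0.159] rows 4
(0.605, -0.0145, 0.25, 90.5) -> [ 2.206 -0.037  0.505] [ 0.     0.    -0.331] rows 8
```

Emit:
{"name": "move_arm", "arguments": {
  "increments": "0.3 0 0 0 0 -0.1 0;0.6 0 0 0 0 -0.2 0;1 0 0 0 0 -0.331 0;1 0 0 0 0 -0.331 0;1 0 0 0 0 -0.331 0;1 0 0 0 0 -0.331 0;1 0 0 0 0 -0.331 0"
}}

```text
clock: 2.08
position: [0.4917, -0.2304, 0.3503]
tool_rot: [-0.0, 0.705, 0.709, -0.0]
ft_force: [1.2, 0.4, 0.4]
grip_width: 0.0871
grip_force: 0.0
```

```bash
python3 - <<'E'
from h import *
now()
R=Rt(60.7);p=np.array([.3955,-.4028,.351])+R@[.2,0,0];print(p)
rows((*p,90.5),[(.6055,-.0145,.25,90.5)])
E
```

```text
t 2.08 pos [ 0.4917 -0.2304  0.3503] phi 90.29 tilt [-0.001 -0.    -1.   ] F [1.2 0.4 0.4] w 0.0871 q7 [ 0.74  0.2  -0.44  1.66  0.09  1.31  0.28]
[ 0.49337649 -0.22838615  0.351     ]
(0.6055, -0.0145, 0.25, 90.5) -> [1.064 0.57  0.505] [0. 0. 0.] rows 5
```

Emit:
{"name": "move_arm", "arguments": {
  "increments": "0.3 0.2 0 0 0 0 0;0.6 0.4 0.1 0 0 0 0;1 0.57 0.4 0 0 0 0;1 0.57 0.4 0 0 0 0;1 0.57 0.4 0 0 0 0;1 0.57 0.4 0 0 0 0;1 0.57 0.4 0 0 0 0"
}}

```text
clock: 2.95
position: [0.605, -0.0297, 0.2715]
tool_rot: [0.001, 0.705, 0.709, 0.0]
ft_force: [-0.5, -0.2, 0.3]
grip_width: 0.0869
grip_force: 0.0
```

```bash
python3 - <<'E'
from h import *
now()
im,d,K,R,t=look("wrist","w2.png")
P=cloud(d,K,R,t).reshape(-1,3)
k=(d.ravel()>0)&(P[:,0]>.4)&(P[:,0]<.85)&(P[:,1]>-.2)&(P[:,1]<.2)
for nm,lo,hi in(("handle",.131,.145),("roof",.086,.1)):
    Q=P[k&(P[:,2]>lo)&(P[:,2]<hi)]
    if len(Q)>9: print(nm,len(Q),np.median(Q[:,2]),cv2.minAreaRect((Q[:,:2]*1000).astype(np.float32)),np.percentile(Q,[1,99],axis=0))
p=np.array([0.4934,-.2284,.351])+Rt(90.5)@[.2,.114,.08];print(p)
rows((*p,90.5),[(.6055,-.0145,.25,90.5),(.6055,-.0145,.118,90.5)])
E
```

```text
t 2.95 pos [ 0.605  -0.0297  0.2715] phi 90.31 tilt [ 0.002 -0.001 -1.   ] F [-0.5 -0.2  0.3] w 0.0869 q7 [ 0.38  0.37 -0.54  1.63  0.2   1.19 -0.2 ]
handle 1845 0.13530308305092859 ((709.9928588867188, 47.04045867919922), (293.09295654296875, 91.45854187011719), 29.88207244873047) [[ 0.60132211 -0.05905622  0.13177164]
 [ 0.84964374  0.09608919  0.14350803]]
roof 27639 0.09145029493238689 ((659.8207397460938, -5.656562805175781), (401.1503601074219, 197.06422424316406), 5.551370143890381) [[ 0.47980557 -0.10042325  0.08906884]
 [ 0.84192561  0.08328922  0.09609774]]
[ 0.60565035 -0.02741279  0.271     ]
(0.6055, -0.0145, 0.25, 90.5) -> [ 0.065 -0.     0.105] [0. 0. 0.] rows 1
(0.6055, -0.0145, 0.118, 90.5) -> [ 0.065 -0.     0.765] [0. 0. 0.] rows 3
```

View pics/w2.png

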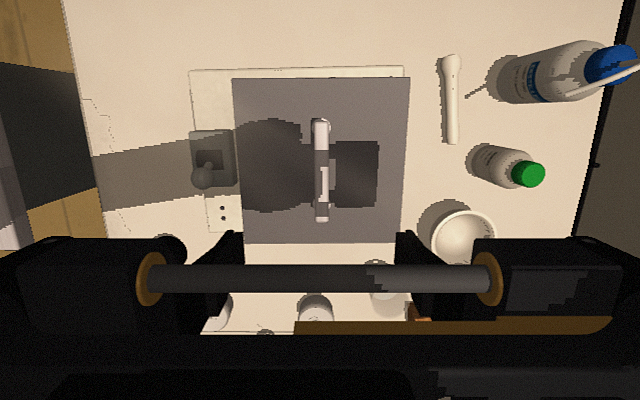

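The wrist view shows the handle from (321,120) to (321,221), the hood's edges at u = 233 to 409, and the lever ball at (203,176). I'll refine the handle and deck poses from these.

```bash
python3 - <<'E'
from h import *
b=np.load('pics/w2.npz');P=cloud(b['d'],b['K'],b['R'],b['t'])
Q=P[112:235,305:340].reshape(-1,3);Q=Q[(Q[:,2]>.13)&(Q[:,2]<.145)]
print(len(Q),np.median(Q[:,2]),cv2.minAreaRect((Q[:,:2]*1000).astype(np.float32)))
Q=P[75:250,225:415].reshape(-1,3);Q=Q[(Q[:,2]>.088)&(Q[:,2]<.095)]
print(cv2.minAreaRect((Q[:,:2]*1000).astype(np.float32)),np.percentile(Q,[.5,99.5],axis=0))
E
```

```text
1423 0.13517533549315683 ((607.4000244140625, -11.335845947265625), (13.207475662231445, 99.37691497802734), 0.6461441516876221)
((607.7276611328125, -11.413658142089844), (184.1135711669922, 184.11622619628906), 0.5714437365531921) [[ 0.51706656 -0.10164601  0.08952226]
 [ 0.69844549  0.07976025  0.09351227]]
```

Emit:
{"name": "move_arm", "arguments": {
  "increments": "0.072 0.007 0.2 0 0 0 0;0.072 0.007 0.45 0 0 0 0;0.072 0.007 0.65 0 0 0 0;0.072 0.007 0.765 0 0 0 0;0.072 0.007 0.765 0 0 0 0;0.072 0.007 0.765 0 0 0 0.9;0.072 0.007 0.765 0 0 0 1;0.072 0.007 0.765 0 0 0 1;0.072 0.007 0.765 0 0 0 1;0.072 0.007 0.765 0 0 0 1;0.072 0.007 0.765 0 0 0 1;0.072 0.007 0.765 0 0 0 1",
  "force": 55
}}

```text
clock: 4.5
position: [0.606, -0.0128, 0.1175]
tool_rot: [-0.0, 0.704, 0.71, -0.0]
ft_force: [-0.3, 0.7, -0.5]
grip_width: 0.025
grip_force: 0.0
```

```bash
python3 - <<'E'
from h import *
now()
p=np.array([.60565,-.02741,.271])+Rt(90.5)@[.0144,.0014,.153];print(p)
rows((*p,90.5),[(.607,-.013,.215,90.5),(.56,.24,.215,90.5),(.56,.24,.0955,90.5)])
E
```

```text
t 4.5 pos [ 0.606  -0.0128  0.1175] phi 90.53 tilt [-0. -0. -1.] F [-0.3  0.7 -0.5] w 0.025 q7 [ 0.32  0.53 -0.5   1.79  0.31  0.9  -0.31]
[ 0.60692428 -0.01299833  0.118     ]
(0.607, -0.013, 0.215, 90.5) -> [-0.     0.    -0.485] [0. 0. 0.] rows 2
(0.56, 0.24, 0.215, 90.5) -> [ 1.267 -0.224 -0.485] [0. 0. 0.] rows 5
(0.56, 0.24, 0.0955, 90.5) -> [ 1.267 -0.224  0.113] [0. 0. 0.] rows 5
```

Emit:
{"name": "move_arm", "arguments": {
  "increments": "0 0 0 0 0 0 1;0 0 0 0 0 0 1;0 0 0 0 0 0 1;0 0 0 0 0 0 1;0 0 -0.05 0 0 0 1;0 0 -0.15 0 0 0 1;0 0 -0.3 0 0 0 1;0 0 -0.45 0 0 0 1;0 0 -0.5 0 0 0 1;0 0 -0.5 0 0 0 1"
}}

```text
clock: 5.75
position: [0.606, -0.0128, 0.2183]
tool_rot: [0.001, 0.704, 0.71, 0.0]
ft_force: [-0.2, -0.4, -3.5]
grip_width: 0.0136
grip_force: 55.0
```

Emit:
{"name": "move_arm", "arguments": {
  "increments": "0.15 -0.03 0 0 0 0 1;0.35 -0.07 0 0 0 0 1;0.55 -0.12 0 0 0 0 1;0.75 -0.16 0 0 0 0 1;0.9 -0.2 0 0 0 0 1;1 -0.224 0 0 0 0 1;1 -0.224 0 0 0 0 1"
}}

```text
clock: 6.62
position: [0.5584, 0.1881, 0.2169]
tool_rot: [-0.0, 0.703, 0.711, -0.0]
ft_force: [0.9, -0.2, -3.8]
grip_width: 0.0132
grip_force: 55.0
```

Emit:
{"name": "move_arm", "arguments": {
  "increments": "0.15 0 0 0 0 0 1;0.267 0 0.05 0 0 0 1;0.267 0 0.2 0 0 0 1;0.267 0 0.35 0 0 0 1;0.267 0 0.5 0 0 0 1;0.267 0 0.56 0 0 0 1;0.267 0 0.58 0 0 0 1;0.267 0 0.6 0 0 0 1;0.267 0 0.607 0 0 0 1;0.267 0 0.607 0 0 0 1"
}}

```text
clock: 7.88
position: [0.5591, 0.2403, 0.0967]
tool_rot: [0.0, 0.704, 0.71, 0.0]
ft_force: [-0.7, 0.1, -4.4]
grip_width: 0.0132
grip_force: 55.0
```

```bash
python3 - <<'E'
from h import *
now()
E
```

```text
t 7.88 pos [0.5591 0.2403 0.0967] phi 90.53 tilt [ 0.001  0.    -1.   ] F [-0.7  0.1 -4.4] w 0.0132 q7 [-0.08  0.57 -0.54  1.8   0.37  0.88 -0.78]
```

Emit:
{"name": "move_arm", "arguments": {
  "increments": "0 0 0.005 0 0 0 1;0 0 0.01 0 0 0 1;0 0 0.01 0 0 0 1;0 0 0.01 0 0 0 0.7;0 0 0.01 0 0 0 0.6;0 0 0.01 0 0 0 0.5;0 0 0.01 0 0 0 0.5;0 0 0.01 0 0 0 0.5;0 0 -0.1 0 0 0 0.5;0 0 -0.3 0 0 0 0.3;0 0 -0.5 0 0 0 0;0 0 -0.8 0 0 0 0;-0.2 0 -0.8 0 0 0 0"
}}

```text
clock: 9.5
position: [0.5607, 0.2054, 0.262]
tool_rot: [0.001, 0.701, 0.713, 0.006]
ft_force: [0.1, 0.2, -1.5]
grip_width: 0.0756
grip_force: 0.0
```

```bash
python3 - <<'E'
from h import *
now()
rows((.5603,.2,.2566,90.5),[(.607,.01,.27,90.5)])
E
```

```text
t 9.5 pos [0.5607 0.2054 0.262 ] phi 90.91 tilt [ 0.01   0.007 -1.   ] F [ 0.1  0.2 -1.5] w 0.0756 q7 [ 0.04  0.37 -0.61  1.67  0.23  1.16 -0.61]
(0.607, 0.01, 0.27, 90.5) -> [-0.952  0.225 -0.067] [0. 0. 0.] rows 4
```

Emit:
{"name": "move_arm", "arguments": {
  "increments": "-0.3 0.1 -0.1 0 0 0 0;-0.6 0.2 -0.2 0 0 0 0;-1 0.23 -0.3 0 0 0 0;-1 0.23 -0.3 0 0 0 0;-1 0.23 -0.3 0 0 0 0;-1 0.23 -0.3 0 0 0 0"
}}

```text
clock: 10.25
position: [0.6066, 0.0025, 0.3158]
tool_rot: [-0.001, 0.703, 0.711, 0.0]
ft_force: [-0.0, 0.2, -0.3]
grip_width: 0.087
grip_force: 0.0
```

Emit:
{"name": "move_arm", "arguments": {
  "increments": "-0.2 0 0 0 0 0 0;-0.35 0 0 0 0 0 0;-0.35 0 0 0 0 0 0;-0.35 0 0 0 0 0 0"
}}

```text
clock: 10.75
position: [0.6076, -0.0665, 0.316]
tool_rot: [-0.001, 0.703, 0.712, 0.0]
ft_force: [0.5, 1.2, -0.2]
grip_width: 0.0871
grip_force: 0.0
```

```bash
python3 - <<'E'
from h import *
now();look("wrist","w3.png");look("scene","scene3.png");look("side","side3.png")
E
```

```text
t 10.75 pos [ 0.6076 -0.0665  0.316 ] phi 90.74 tilt [-0.     0.002 -1.   ] F [ 0.5  1.2 -0.2] w 0.0871 q7 [ 0.43  0.35 -0.53  1.56  0.18  1.28 -0.1 ]
```

View pics/w3.png

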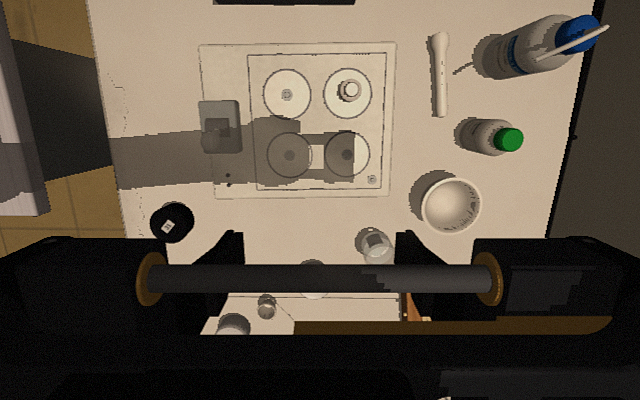

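The hood is off. Only the small weight is there, on position 0 at (350,90). Pins 2, 3 and 1 show at (287,95), (289,155) and (347,154), and the interlock pin at (372,180). I'll compute the station pose and the weight position.

```bash
cat >> h.py <<'E'
def ray(f,u,v,z):
    b=np.load('pics/'+f+'.npz');R=b['R'];K=b['K'];c=-R.T@b['t'];r=R.T@np.array([(u-K[0,2])/K[0,0],(v-K[1,2])/K[1,1],1]);return c+r*(z-c[2])/r[2]
E
python3 - <<'E'
from h import *
b=np.load('pics/w3.npz');P=cloud(b['d'],b['K'],b['R'],b['t'])
for n,u,v in(("p2",287,95),("p3",289,155),("p1",347,154),("il",372,180)): print(n,ray("w3",u,v,.026),P[v,u])
g=cv2.cvtColor(b['im'],7-1)
# plate outline from corners of heights
Q=P[30:205,190:400].reshape(-1,3);Q=Q[(Q[:,2]>.017)&(Q[:,2]<.026)]
m=cv2.minAreaRect((Q[:,:2]*1000).astype(np.float32));print(m,np.percentile(Q,[.3,50,99.7],axis=0))
Q=P[65:115,325:375].reshape(-1,3);
for lo,hi in((.03,.05),(.058,.07)):
    q=Q[(Q[:,2]>lo)&(Q[:,2]<hi)];print(len(q),q.min(0),q.max(0))
# lever ball
Q=P[70:210,190:250].reshape(-1,3);q=Q[(Q[:,2]>.06)&(Q[:,2]<.12)];print('lever',len(q), q.mean(0) if len(q) else 0)
b=np.load('pics/side3.npz');P=cloud(b['d'],b['K'],b['R'],b['t']).reshape(-1,3);q=P[(P[:,2]>.07)&(P[:,2]<.12)&(abs(P[:,0]-.473)<.05)&(abs(P[:,1]+.012)<.06)];print('lever side',len(q),q.mean(0) if len(q) else 0)
q=P[(P[:,2]>.075)&(P[:,2]<.1)&(abs(P[:,0]-.56)<.1)&(abs(P[:,1]-.24)<.1)];print('hood',len(q),np.median(q[:,2]))
E
```

```text
p2 [0.56260746 0.03241879 0.026     ] [0.56247319 0.03248981 0.02465284]
p3 [ 0.56403614 -0.04998493  0.026     ] [ 0.56399298 -0.05004445  0.02555252]
p1 [ 0.64804584 -0.04764459  0.026     ] [ 0.648046   -0.04764482  0.02599822]
il [ 0.6864722  -0.08567755  0.026     ] [ 0.68656827 -0.08579178  0.02546489]
((579.125244140625, -8.366172790527344), (268.4438781738281, 216.0169219970703), 1.4342758655548096) [[ 0.44652483 -0.11538306  0.01838239]
 [ 0.5858015   0.00376809  0.02158352]
 [ 0.71226392  0.09957533  0.02458194]]
53 [0.63391146 0.02458902 0.03290682] [0.6613359  0.05157843 0.04996561]
170 [0.63916617 0.0301385  0.05981272] [0.65574009 0.04690573 0.06565494]
lever 374 [ 0.47450466 -0.02589305  0.08703766]
lever side 52 [ 0.46945519 -0.03087268  0.0882508 ]
hood 338 0.07637186578142391
```

Only the small weight is present. From the pins and plate, the station origin is about (0.605, -0.008) with 1.4° yaw. The weight is at (0.6475, 0.038). I'll grasp it and place it on the right at (0.54, -0.165).

```bash
python3 - <<'E'
from h import *
rows((.6087,-.0696,.3166,90.5),[(.6472,.0375,.15,90.5),(.6472,.0375,.1366,90.5)])
rows((.6472,.0375,.1366,90.5),[(.6472,.0375,.036,90.5),(.6472,.0375,.13,90.5)])
rows((.6472,.0375,.13,90.5),[(.54,-.165,.13,90.5),(.54,-.165,.0145,90.5)])
E
```

```text
(0.6472, 0.0375, 0.15, 90.5) -> [0.534 0.197 0.833] [0. 0. 0.] rows 4
(0.6472, 0.0375, 0.1366, 90.5) -> [0.534 0.197 0.9  ] [0. 0. 0.] rows 4
(0.6472, 0.0375, 0.036, 90.5) -> [0.    0.    0.503] [0. 0. 0.] rows 2
(0.6472, 0.0375, 0.13, 90.5) -> [0.    0.    0.033] [0. 0. 0.] rows 1
(0.54, -0.165, 0.13, 90.5) -> [-1.008 -0.545  0.   ] [0. 0. 0.] rows 4
(0.54, -0.165, 0.0145, 90.5) -> [-1.008 -0.545  0.578] [0. 0. 0.] rows 5
```

Emit:
{"name": "move_arm", "arguments": {
  "increments": "0.25 0.1 0.1 0 0 0 0.3;0.45 0.19 0.35 0 0 0 0.3;0.534 0.197 0.65 0 0 0 0.3;0.534 0.197 0.9 0 0 0 0.3;0.534 0.197 0.9 0 0 0 0.3;0.534 0.197 0.9 0 0 0 0.3"
}}

```text
clock: 11.65
position: [0.6476, 0.0384, 0.1384]
tool_rot: [0.001, 0.704, 0.71, 0.001]
ft_force: [0.0, -0.2, 0.7]
grip_width: 0.0613
grip_force: 0.0
```

Emit:
{"name": "move_arm", "arguments": {
  "increments": "0 0 0.2 0 0 0 0.3;0 0 0.4 0 0 0 0.3;0 0 0.503 0 0 0 0.3;0 0 0.503 0 0 0 0.3;0 0 0.503 0 0 0 1;0 0 0.503 0 0 0 1;0 0 0.503 0 0 0 1;0 0 0.503 0 0 0 1;0 0 0.503 0 0 0 1;0 0 0.503 0 0 0 1;0 0 0.503 0 0 0 1;0 0 0.4 0 0 0 1;0 0 0.2 0 0 0 1;0 0 0.033 0 0 0 1;0 0 0.033 0 0 0 1",
  "force": 40
}}

```text
clock: 13.52
position: [0.6479, 0.0384, 0.1331]
tool_rot: [0.002, 0.704, 0.71, 0.002]
ft_force: [-0.2, -0.1, -1.2]
grip_width: 0.0268
grip_force: 40.0
```

Emit:
{"name": "move_arm", "arguments": {
  "increments": "-0.15 -0.08 0 0 0 0 1;-0.35 -0.2 0 0 0 0 1;-0.6 -0.33 0 0 0 0 1;-0.85 -0.46 0 0 0 0 1;-1 -0.545 0 0 0 0 1;-1 -0.545 0 0 0 0 1;-1 -0.545 0.2 0 0 0 1;-1 -0.545 0.4 0 0 0 1;-1 -0.545 0.54 0 0 0 1;-1 -0.545 0.565 0 0 0 1;-1 -0.545 0.575 0 0 0 1;-1 -0.545 0.578 0 0 0 1;-1 -0.545 0.578 0 0 0 1"
}}

```text
clock: 15.15
position: [0.5397, -0.1634, 0.015]
tool_rot: [0.001, 0.704, 0.71, 0.0]
ft_force: [0.0, 0.0, -1.5]
grip_width: 0.0272
grip_force: 40.0
```

```bash
python3 - <<'E'
from h import *
now()
E
```

```text
t 15.15 pos [ 0.5397 -0.1634  0.015 ] phi 90.53 tilt [ 0.002 -0.001 -1.   ] F [ 0.   0.  -1.5] w 0.0272 q7 [ 0.54  0.61 -0.42  1.95  0.39  0.66 -0.12]
```

Emit:
{"name": "move_arm", "arguments": {
  "increments": "0 0 0.004 0 0 0 1;0 0 0.008 0 0 0 1;0 0 0.008 0 0 0 0.6;0 0 0.008 0 0 0 0.5;0 0 0.008 0 0 0 0.4;0 0 0.008 0 0 0 0.4;0 0 -0.1 0 0 0 0.3;0 0 -0.3 0 0 0 0.2;0 0 -0.6 0 0 0 0;-0.3 -0.05 -0.9 0 0 0 0;-0.6 -0.1 -1 0 0 0 0;-0.95 -0.1 -1 0 0 0 0;-0.95 -0.1 -1 0 0 0 0;-0.95 -0.1 -1 0 0 0 0;-0.95 -0.1 -1 0 0 0 0"
}}

```text
clock: 17.02
position: [0.521, -0.3516, 0.2136]
tool_rot: [-0.001, 0.703, 0.711, 0.0]
ft_force: [-0.3, 0.7, 0.0]
grip_width: 0.0872
grip_force: 0.0
```

```bash
python3 - <<'E'
from h import *
now();look("wrist","w4.png");look("side","side4.png")
p=np.array([.5405,-.1645,.0144])+Rt(90.5)@[-.19,-.02,-.2];print(p)
E
```

```text
t 17.02 pos [ 0.521  -0.3516  0.2136] phi 90.64 tilt [-0.     0.002 -1.   ] F [-0.3  0.7  0. ] w 0.0872 q7 [ 0.87  0.45 -0.48  1.65  0.23  1.1   0.34]
[ 0.5221588 -0.3546673  0.2144   ]
```

View pics/w4.png

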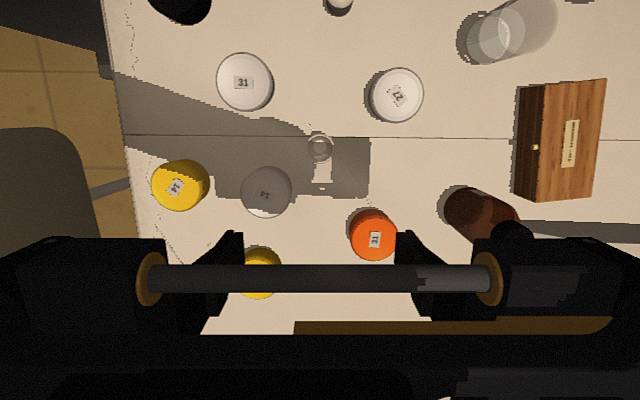

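Silver tins "31" at (245,81), "17" at (396,95) and "14" at (265,191) are wanted. Yellow (180,185) and (260,275), orange (375,235) and black (180,8) are not. The crucible is at (320,148).

```bash
cat >> h.py <<'E'
def tins(f,pts,zlo=.028,zhi=.042,r=40):
    b=np.load('pics/'+f+'.npz');P=cloud(b['d'],b['K'],b['R'],b['t'])
    for u,v in pts:
        z0=np.nanmedian(P[v-4:v+5,u-4:u+5,2])
        m=np.zeros(P.shape[:2],np.uint8);m[max(0,v-r):v+r,max(0,u-r):u+r]=1
        m&=((abs(P[...,2]-z0)<.004)&(b['d']>0)).astype(np.uint8)
        n,l=cv2.connectedComponents(m);q=P[l==l[v,u]]
        (c,rad)=cv2.minEnclosingCircle((q[:,:2]*1000).astype(np.float32));ext=(q.min(0)+q.max(0))/2
        print((u,v),"z",np.round(z0,4),"circ",np.round(c,1),"d",round(2*rad,1),"box",np.round(ext*1000,1),np.round((q.max(0)-q.min(0))*1000,1))
E
python3 - <<'E'
from h import *
tins("w4",[(245,81),(396,95),(265,191),(320,148),(375,235),(180,185)])
b=np.load('pics/side4.npz')
K=b['K']
for p in [(.54,-.1645,.02),(.4425,-.2475,.036),(.595,-.26,.036),(.4575,-.364,.036)]:
    c=b['R']@np.array(p)+b['t'];u=K@c;print(p,np.round(u[:2]/u[2]),b['im'][int(u[1]/u[2]),int(u[0]/u[2])])
E
```

```text
(245, 81) z 0.0348 circ [ 443.  -246.2] d 57.9 box [ 443.  -246.2   34.2] [57.6 57.1  6.8]
(396, 95) z 0.0329 circ [ 601.8 -257.5] d 55.9 box [ 601.7 -257.3   32.1] [54.8 54.6  6.4]
(265, 191) z 0.0347 circ [ 460.6 -364.9] d 58.2 box [ 460.5 -364.9   34. ] [57.9 57.9  6.2]
(320, 148) z 0.0027 circ [ 521.6 -314.4] d 19.5 box [ 521.9 -314.4    3.8] [18.7 18.6  5.8]
(375, 235) z 0.0347 circ [ 587.2 -418.1] d 58.4 box [ 586.3 -417.5   34. ] [55.9 56.8  6.5]
(180, 185) z 0.0346 circ [ 360.7 -357.8] d 58.7 box [ 361.2 -357.5   33.9] [57.1 56.8  6.5]
(0.54, -0.1645, 0.02) [330. 242.] [138 151 159]
(0.4425, -0.2475, 0.036) [306. 263.] [163 174 179]
(0.595, -0.26, 0.036) [356. 257.] [184 199 202]
(0.4575, -0.364, 0.036) [319. 291.] [ 91  98 102]
```

All three fits match the given sizes (58, 56 and 58 mm), and the weight is standing. The plan is 56 mm tin → position 1, then the others to 0 and 2.

```bash
python3 - <<'E'
from h import *
a=(.6015,-.258,.13,90.5)
rows((.5222,-.3547,.2144,90.5),[a,(.6015,-.258,.0145,90.5)])
rows((.6015,-.258,.13,90.5),[(.648,-.049,.13,90.5),(.648,-.049,.037,90.5)])
E
```

```text
(0.6015, -0.258, 0.13, 90.5) -> [0.48  0.401 0.422] [0. 0. 0.] rows 3
(0.6015, -0.258, 0.0145, 90.5) -> [0.48  0.401 1.   ] [0. 0. 0.] rows 4
(0.648, -0.049, 0.13, 90.5) -> [1.043 0.242 0.   ] [0. 0. 0.] rows 4
(0.648, -0.049, 0.037, 90.5) -> [1.043 0.242 0.465] [0. 0. 0.] rows 4
```

Emit:
{"name": "move_arm", "arguments": {
  "increments": "0.2 0.2 0.1 0 0 0 0;0.48 0.401 0.3 0 0 0 0;0.48 0.401 0.422 0 0 0 0;0.48 0.401 0.6 0 0 0 0;0.48 0.401 0.8 0 0 0 0;0.48 0.401 0.95 0 0 0 0;0.48 0.401 1 0 0 0 0;0.48 0.401 1 0 0 0 0.5;0.48 0.401 1 0 0 0 1;0.48 0.401 1 0 0 0 1;0.48 0.401 1 0 0 0 1;0.48 0.401 1 0 0 0 1;0.48 0.401 1 0 0 0 1;0.48 0.401 1 0 0 0 1;0.48 0.401 0.95 0 0 0 1;0.48 0.401 0.8 0 0 0 1;0.48 0.401 0.6 0 0 0 1;0.48 0.401 0.422 0 0 0 1;0.48 0.401 0.422 0 0 0 1",
  "force": 30
}}

```text
clock: 19.5
position: [0.6018, -0.257, 0.1326]
tool_rot: [0.003, 0.704, 0.71, 0.001]
ft_force: [-1.3, -0.5, -2.3]
grip_width: 0.0553
grip_force: 30.0
```

```bash
python3 - <<'E'
from h import *
now()
E
```

```text
t 19.5 pos [ 0.6018 -0.257   0.1326] phi 90.53 tilt [ 0.005 -0.002 -1.   ] F [-1.3 -0.5 -2.3] w 0.0553 q7 [ 0.67  0.57 -0.47  1.67  0.3   0.97  0.1 ]
```

Emit:
{"name": "move_arm", "arguments": {
  "increments": "0.15 0.04 0 0 0 0 1;0.35 0.1 0 0 0 0 1;0.6 0.15 0 0 0 0 1;0.85 0.2 0 0 0 0 1;1 0.242 0 0 0 0 1;1 0.242 0 0 0 0 1"
}}

```text
clock: 20.25
position: [0.6458, -0.0516, 0.1279]
tool_rot: [-0.002, 0.702, 0.713, -0.0]
ft_force: [-0.5, -1.2, -1.2]
grip_width: 0.0551
grip_force: 30.0
```

Emit:
{"name": "move_arm", "arguments": {
  "increments": "0.043 0 0 0 0 0 1;0.043 0 0.15 0 0 0 1;0.043 0 0.3 0 0 0 1;0.043 0 0.4 0 0 0 1;0.043 0 0.44 0 0 0 1;0.043 0 0.46 0 0 0 1;0.043 0 0.465 0 0 0 1;0.043 0 0.472 0 0 0 1;0.043 0 0.474 0 0 0 1"
}}

```text
clock: 21.38
position: [0.6472, -0.0477, 0.0368]
tool_rot: [0.001, 0.704, 0.71, 0.0]
ft_force: [-2.2, -0.5, 7.9]
grip_width: 0.055
grip_force: 30.0
```

```bash
python3 - <<'E'
from h import *
now()
E
```

```text
t 21.38 pos [ 0.6472 -0.0477  0.0368] phi 90.52 tilt [ 0.002 -0.001 -1.   ] F [-2.2 -0.5  7.9] w 0.055 q7 [ 0.32  0.68 -0.44  1.74  0.38  0.81 -0.3 ]
```

Emit:
{"name": "move_arm", "arguments": {
  "increments": "0 0 0 0 0 0 0.3;0 0 0 0 0 0 0.2;0 0 0 0 0 0 0.1;0 0 0 0 0 0 0.1;0 0 -0.1 0 0 0 0.1;0 0 -0.3 0 0 0 0.1;0 0 -0.6 0 0 0 0;-0.3 -0.3 -0.8 0 0 0 0;-0.6 -0.6 -0.9 0 0 0 0;-0.98 -0.9 -0.9 0 0 0 0;-0.98 -0.9 -0.9 0 0 0 0;-0.98 -0.9 -0.9 0 0 0 0;-0.98 -0.9 -0.9 0 0 0 0"
}}

```text
clock: 23.0
position: [0.4673, -0.2474, 0.2162]
tool_rot: [0.001, 0.705, 0.709, -0.0]
ft_force: [0.3, 0.6, 0.2]
grip_width: 0.0869
grip_force: 0.0
```

```bash
python3 - <<'E'
from h import *
now()
p=np.array([.648,-.049,.0352])+Rt(90.5)@[-.196,-.18,-.18];print(p)
look("wrist","w5.png")
b=np.load('pics/w5.npz');K=b['K']
pts=[]
for q in [(.443,-.2462,.035),(.4605,-.3649,.035),(.648,-.048,.056)]:
    c=b['R']@np.array(q)+b['t'];u=K@c;u=np.round(u[:2]/u[2]).astype(int);print(q,u)
    if 4<u[1]<235 and 4<u[0]<636: tins("w5",[tuple(u)])
E
```

```text
t 23.0 pos [ 0.4673 -0.2474  0.2162] phi 90.26 tilt [ 0.001 -0.002 -1.   ] F [0.3 0.6 0.2] w 0.0869 q7 [ 0.82  0.29 -0.5   1.88  0.16  1.02  0.26]
[ 0.46971725 -0.24656331  0.2152    ]
(0.443, -0.2462, 0.035) [297 181]
(np.int64(297), np.int64(181)) z 0.0346 circ [ 442.6 -246.5] d 58.1 box [ 442.9 -246.4   33.9] [56.5 56.9  6.5]
(0.4605, -0.3649, 0.035) [313 276]
(0.648, -0.048, 0.056) [525 -34]
```

Emit:
{"name": "move_arm", "arguments": {
  "increments": "0 -0.13 0.1 0 0 0 0;0 -0.134 0.35 0 0 0 0;0 -0.134 0.6 0 0 0 0;0 -0.134 0.8 0 0 0 0;0 -0.134 0.95 0 0 0 0;0 -0.134 1 0 0 0 0;0 -0.134 1 0 0 0 0.5;0 -0.134 1 0 0 0 1;0 -0.134 1 0 0 0 1;0 -0.134 1 0 0 0 1;0 -0.134 1 0 0 0 1;0 -0.134 1 0 0 0 1;0 -0.134 1 0 0 0 1;0 -0.134 0.95 0 0 0 1;0 -0.134 0.8 0 0 0 1;0 -0.134 0.6 0 0 0 1;0 -0.134 0.4 0 0 0 1;0 -0.134 0.4 0 0 0 1"
}}

```text
clock: 25.3
position: [0.4433, -0.2463, 0.1378]
tool_rot: [0.003, 0.704, 0.71, 0.001]
ft_force: [-0.0, -0.3, -1.5]
grip_width: 0.0577
grip_force: 30.0
```

```bash
python3 - <<'E'
from h import *
now()
p=np.array([.4697,-.2466,.2152])+Rt(90.5)@[0,-.0268,.08];print(p)
rows((*p,90.5),[(.6465,.036,.136,90.5),(.6465,.036,.0365,90.5)])
E
```

```text
t 25.3 pos [ 0.4433 -0.2463  0.1378] phi 90.51 tilt [ 0.006 -0.003 -1.   ] F [-0.  -0.3 -1.5] w 0.0577 q7 [ 0.83  0.35 -0.49  2.01  0.22  0.83  0.22]
[ 0.44290102 -0.24683387  0.1352    ]
(0.6465, 0.036, 0.136, 90.5) -> [ 1.405  1.03  -0.004] [0. 0. 0.] rows 6
(0.6465, 0.036, 0.0365, 90.5) -> [1.405 1.03  0.493] [0. 0. 0.] rows 6
```

Emit:
{"name": "move_arm", "arguments": {
  "increments": "0.12 0.1 0 0 0 0 1;0.3 0.23 0 0 0 0 1;0.5 0.37 0 0 0 0 1;0.7 0.515 0 0 0 0 1;0.9 0.66 0 0 0 0 1;1 0.73 0 0 0 0 1;1 0.73 0 0 0 0 1"
}}

```text
clock: 26.18
position: [0.5854, -0.0415, 0.1334]
tool_rot: [-0.001, 0.702, 0.712, -0.0]
ft_force: [0.3, -0.7, -2.3]
grip_width: 0.0571
grip_force: 30.0
```

Emit:
{"name": "move_arm", "arguments": {
  "increments": "0.15 0.1 0 0 0 0 1;0.3 0.22 0 0 0 0 1;0.405 0.3 0.05 0 0 0 1;0.405 0.3 0.2 0 0 0 1;0.405 0.3 0.35 0 0 0 1;0.405 0.3 0.44 0 0 0 1;0.405 0.3 0.47 0 0 0 1;0.405 0.3 0.485 0 0 0 1;0.405 0.3 0.493 0 0 0 1;0.405 0.3 0.498 0 0 0 1"
}}

```text
clock: 27.42
position: [0.6455, 0.0372, 0.0376]
tool_rot: [0.001, 0.704, 0.71, 0.0]
ft_force: [-4.6, -1.1, 12.1]
grip_width: 0.0575
grip_force: 30.0
```

```bash
python3 - <<'E'
from h import *
now()
E
```

```text
t 27.43 pos [0.6455 0.0372 0.0376] phi 90.51 tilt [ 0.001 -0.001 -1.   ] F [-4.6 -1.1 12.1] w 0.0575 q7 [ 0.2   0.68 -0.46  1.74  0.39  0.81 -0.44]
```

Emit:
{"name": "move_arm", "arguments": {
  "increments": "0 0 -0.006 0 0 0 0.3;0 0 -0.006 0 0 0 0.2;0 0 -0.006 0 0 0 0.1;0 0 -0.006 0 0 0 0.1;0 0 -0.1 0 0 0 0.1;0 0 -0.3 0 0 0 0.1;0 0 -0.6 0 0 0 0;-0.3 -0.2 -0.9 0 0 0 0;-0.6 -0.4 -0.97 0 0 0 0;-1 -0.6 -0.97 0 0 0 0;-1 -0.6 -0.97 0 0 0 0;-1 -0.6 -0.97 0 0 0 0"
}}

```text
clock: 28.92
position: [0.5246, -0.1698, 0.2307]
tool_rot: [0.002, 0.707, 0.707, -0.001]
ft_force: [-0.2, 0.4, -0.4]
grip_width: 0.0869
grip_force: 0.0
```

Emit:
{"name": "move_arm", "arguments": {
  "increments": "-0.3 -0.1 0 0 0 0 0;-0.6 -0.2 0 0 0 0 0;-1 -0.32 0 0 0 0 0;-1 -0.32 0 0 0 0 0;-1 -0.32 0 0 0 0 0;-1 -0.32 0 0 0 0 0"
}}

```text
clock: 29.68
position: [0.4663, -0.3613, 0.2296]
tool_rot: [-0.0, 0.702, 0.712, 0.001]
ft_force: [0.9, -0.4, 0.2]
grip_width: 0.0869
grip_force: 0.0
```

```bash
python3 - <<'E'
from h import *
now()
p=np.array([.6465,.036,.0356])+Rt(90.5)@[-.4,-.184,-.194];print(p)
look("wrist","w6.png")
b=np.load('pics/w6.npz');K=b['K']
for q in [(.4605,-.3649,.035),(.5219,-.3144,.01)]:
    c=b['R']@np.array(q)+b['t'];u=K@c;u=np.round(u[:2]/u[2]).astype(int);print(q,u)
    if 4<u[1]<235 and 4<u[0]<636: tins("w6",[tuple(u)])
rows((*p,90.5),[(.4605,-.3655,.0356,90.5)])
E
```

```text
t 29.68 pos [ 0.4663 -0.3613  0.2296] phi 90.77 tilt [ 0.001  0.001 -1.   ] F [ 0.9 -0.4  0.2] w 0.0869 q7 [ 0.93  0.37 -0.44  1.72  0.17  1.09  0.45]
[ 0.46599762 -0.36559045  0.2296    ]
(0.4605, -0.3649, 0.035) [314 183]
(np.int64(314), np.int64(183)) z 0.0346 circ [ 460.5 -365.1] d 58.0 box [ 460.9 -365.1   34.2] [56.6 57.   6.9]
(0.5219, -0.3144, 0.01) [365 138]
(np.int64(365), np.int64(138)) z 0.003 circ [ 522.1 -314.2] d 19.9 box [ 522.3 -314.4    4.1] [18.1 19.1  5.8]
(0.4605, -0.3655, 0.0356, 90.5) -> [ 0.001 -0.027  0.97 ] [0. 0. 0.] rows 4
```

Emit:
{"name": "move_arm", "arguments": {
  "increments": "0 -0.027 0.2 0 0 0 0;0 -0.027 0.45 0 0 0 0;0 -0.027 0.7 0 0 0 0;0 -0.027 0.9 0 0 0 0;0 -0.027 0.9 0 0 0 0"
}}

```text
clock: 30.35
position: [0.4584, -0.361, 0.0467]
tool_rot: [-0.003, 0.703, 0.712, 0.0]
ft_force: [0.3, 0.5, -0.4]
grip_width: 0.0867
grip_force: 0.0
```

Emit:
{"name": "move_arm", "arguments": {
  "increments": "0 0 0.1 0 0 0 0;0 0 0.175 0 0 0 0;0 0 0.175 0 0 0 0.3;0 0 0.175 0 0 0 1;0 0 0.175 0 0 0 1;0 0 0.175 0 0 0 1;0 0 0.175 0 0 0 1;0 0 0.175 0 0 0 1;0 0 0.175 0 0 0 1;0 0 0.175 0 0 0 1;0 0 0.1 0 0 0 1;0 0 0 0 0 0 1;0 0 -0.2 0 0 0 1;0 0 -0.43 0 0 0 1;0 0 -0.43 0 0 0 1"
}}

```text
clock: 32.22
position: [0.4618, -0.3658, 0.1403]
tool_rot: [0.005, 0.704, 0.71, 0.001]
ft_force: [1.2, 0.2, -2.6]
grip_width: 0.057
grip_force: 30.0
```

```bash
python3 - <<'E'
from h import *
now()
p=np.array([.466,-.3656,.2296])+Rt(90.5)@[0,-.0054,.18-.086];print(p)
rows((*p,90.5),[(.5625,.0325,.136,90.5),(.5625,.0325,.0365,90.5)])
E
```

```text
t 32.23 pos [ 0.4618 -0.3658  0.1403] phi 90.52 tilt [ 0.008 -0.006 -1.   ] F [ 1.2  0.2 -2.6] w 0.057 q7 [ 0.92  0.45 -0.42  1.82  0.23  0.9   0.4 ]
[ 0.46060021 -0.36564712  0.1356    ]
(0.5625, 0.0325, 0.136, 90.5) -> [ 1.986  0.527 -0.002] [0. 0. 0.] rows 7
(0.5625, 0.0325, 0.0365, 90.5) -> [1.986 0.527 0.495] [0. 0. 0.] rows 7
```

Emit:
{"name": "move_arm", "arguments": {
  "increments": "0.15 0.04 0 0 0 0 1;0.35 0.09 0 0 0 0 1;0.6 0.16 0 0 0 0 1;0.85 0.23 0 0 0 0 1;1 0.26 0 0 0 0 1;1 0.26 0 0 0 0 1"
}}

```text
clock: 32.98
position: [0.5093, -0.1603, 0.135]
tool_rot: [-0.001, 0.702, 0.712, 0.0]
ft_force: [-0.0, -0.3, -1.9]
grip_width: 0.0573
grip_force: 30.0
```

Emit:
{"name": "move_arm", "arguments": {
  "increments": "0.2 0.05 0 0 0 0 1;0.45 0.12 0 0 0 0 1;0.7 0.19 0 0 0 0 1;0.9 0.24 0 0 0 0 1;0.986 0.267 0 0 0 0 1;0.986 0.267 0.05 0 0 0 1;0.986 0.267 0.2 0 0 0 1;0.986 0.267 0.35 0 0 0 1;0.986 0.267 0.44 0 0 0 1;0.986 0.267 0.47 0 0 0 1;0.986 0.267 0.485 0 0 0 1;0.986 0.267 0.493 0 0 0 1;0.986 0.267 0.495 0 0 0 1;0.986 0.267 0.498 0 0 0 1"
}}

```text
clock: 34.72
position: [0.5616, 0.0338, 0.0367]
tool_rot: [0.001, 0.704, 0.71, 0.0]
ft_force: [-1.8, -0.9, 8.1]
grip_width: 0.0573
grip_force: 30.0
```

```bash
python3 - <<'E'
from h import *
now()
E
```

```text
t 34.73 pos [0.5616 0.0338 0.0367] phi 90.53 tilt [ 0.001 -0.    -1.   ] F [-1.8 -0.9  8.1] w 0.0573 q7 [ 0.21  0.57 -0.45  1.95  0.37  0.7  -0.46]
```

Emit:
{"name": "move_arm", "arguments": {
  "increments": "0 0 -0.005 0 0 0 0.28;0 0 -0.005 0 0 0 0.22;0 0 -0.005 0 0 0 0.2;0 0 -0.005 0 0 0 0.2;0 0 -0.1 0 0 0 0.2;0 0 -0.3 0 0 0 0.2;0 0 -0.6 0 0 0 0.1;0 0 -0.9 0 0 0 0;-0.3 0.1 -1 0 0 0 0;-0.5 0.23 -1 0 0 0 0;-0.5 0.23 -1 0 0 0 0;-0.5 0.23 -1 0 0 0 0;-0.5 0.23 -1 0 0 0 0"
}}

```text
clock: 36.35
position: [0.6074, -0.064, 0.236]
tool_rot: [-0.0, 0.703, 0.711, 0.0]
ft_force: [0.2, 0.4, 0.0]
grip_width: 0.0867
grip_force: 0.0
```

```bash
python3 - <<'E'
from h import *
now()
p=np.array([.5625,.0325,.036])+Rt(90.5)@[-.1,.046,-.2];print(p)
look("wrist","w7.png");look("side","side7.png");look("scene","scene7.png")
b=np.load('pics/w7.npz');K=b['K']
for q in [(.6465,.036,.058),(.648,-.049,.056),(.5625,.0325,.058)]:
    c=b['R']@np.array(q)+b['t'];u=K@c;u=np.round(u[:2]/u[2]).astype(int);print(q,u)
    if 4<u[1]<235 and 4<u[0]<636: tins("w7",[tuple(u)],r=55)
s=np.load('pics/side7.npz')['im'][100:350,230:480]
cv2.imwrite('pics/chk7.png',np.hstack([cv2.resize(b['im'],(480,300)),cv2.resize(s,(300,300))]))
E
```

```text
t 36.35 pos [ 0.6074 -0.064   0.236 ] phi 90.68 tilt [ 0.     0.001 -1.   ] F [0.2 0.4 0. ] w 0.0867 q7 [ 0.42  0.41 -0.51  1.67  0.22  1.13 -0.14]
[ 0.6093709  -0.06709477  0.236     ]
(0.6465, 0.036, 0.058) [358  88]
(np.int64(358), np.int64(88)) z 0.0568 circ [646.3  36.5] d 57.8 box [646.3  36.5  56.5] [57.  57.6  6.9]
(0.648, -0.049, 0.056) [356 170]
(np.int64(356), np.int64(170)) z 0.0225 circ [648.5 -51.8] d 177.2 box [650.1 -52.   22.6] [130.  124.3   7.8]
(0.5625, 0.0325, 0.058) [276  91]
(np.int64(276), np.int64(91)) z 0.0567 circ [562.4  33.5] d 57.8 box [562.6  33.2  56.3] [57.1 56.7  7.1]
```

View pics/chk7.png

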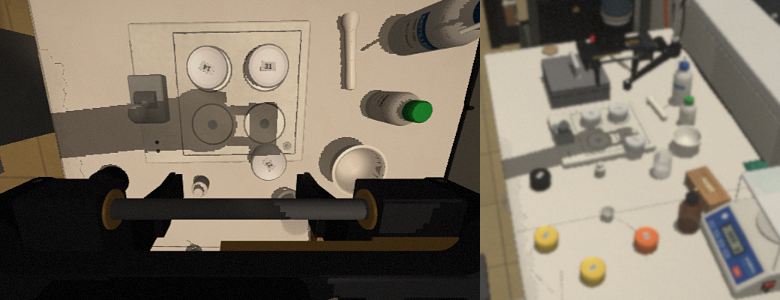

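The tins on positions 0 and 2 are good. Tin "17" was knocked off position 1 and now sits around (357,217) in the full-size wrist image. I'll measure it.

```bash
python3 - <<'E'
from h import *
tins("w7",[(357,217)],r=50)
b=np.load('pics/w7.npz');P=cloud(b['d'],b['K'],b['R'],b['t'])
m=np.zeros((400,640),bool);m[175:262,315:400]=1
q=P[m&(b['d']>0)];q=q[(q[:,2]>.03)&(q[:,2]<.07)]
print(q.min(0),q.max(0))
A=np.c_[q[:,:2],np.ones(len(q))];t=q[q[:,2]>q[:,2].max()-.02];A=np.c_[t[:,:2],np.ones(len(t))];print(np.linalg.lstsq(A,t[:,2],rcond=None)[0])
cv2.imwrite('pics/c7.png',cv2.resize(b['im'][150:270,290:430],None,fx=4,fy=4))
E
```

```text
(357, 217) z 0.0548 circ [ 654.  -106.3] d 56.3 box [ 654.  -106.1   53.9] [55.  55.6  6. ]
[ 0.62651687 -0.13391562  0.03007146] [ 0.6814838  -0.07824824  0.05693387]
[ 0.01628071 -0.04123325  0.03913164]
```

View pics/c7.png

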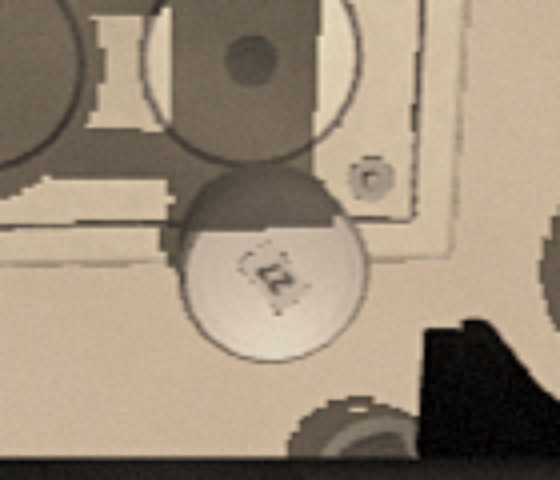

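Tin "17" is upright on the deck at (0.654, -0.106), at the edge. I'll regrasp it and bring it back to position 1.

Emit:
{"name": "move_arm", "arguments": {
  "increments": "-0.194 0.221 0.1 0 0 0 0;-0.194 0.221 0.35 0 0 0 0;-0.194 0.221 0.6 0 0 0 0;-0.194 0.221 0.8 0 0 0 0;-0.194 0.221 0.95 0 0 0 0;-0.194 0.221 1 0 0 0 0;-0.194 0.221 1 0 0 0 0.3;-0.194 0.221 1 0 0 0 1;-0.194 0.221 1 0 0 0 1;-0.194 0.221 1 0 0 0 1;-0.194 0.221 1 0 0 0 1;-0.194 0.221 1 0 0 0 1;-0.194 0.221 1 0 0 0 1;-0.194 0.221 0.95 0 0 0 1;-0.194 0.221 0.88 0 0 0 1;-0.194 0.221 0.8 0 0 0 1;-0.194 0.221 0.8 0 0 0 1"
}}

```text
clock: 38.62
position: [0.6538, -0.1041, 0.0777]
tool_rot: [0.002, 0.704, 0.71, 0.001]
ft_force: [-0.5, 1.0, -1.7]
grip_width: 0.0553
grip_force: 30.0
```

```bash
python3 - <<'E'
from h import *
now()
p=np.array([.6094,-.0671,.236])+Rt(90.5)@[-.0388,.0442,.16];print(p)
rows((*p,90.5),[(.6483,-.0482,.076,90.5),(.6483,-.0482,.0355,90.5)])
E
```

```text
t 38.62 pos [ 0.6538 -0.1041  0.0777] phi 90.53 tilt [ 0.004 -0.    -1.   ] F [-0.5  1.  -1.7] w 0.0553 q7 [ 0.39  0.64 -0.44  1.68  0.33  0.89 -0.17]
[ 0.65393691 -0.10551281  0.076     ]
(0.6483, -0.0482, 0.076, 90.5) -> [ 0.287 -0.026 -0.   ] [0. 0. 0.] rows 1
(0.6483, -0.0482, 0.0355, 90.5) -> [ 0.287 -0.026  0.202] [0. 0. 0.] rows 2
```

Place it, release, and pull back to the viewing pose.

Emit:
{"name": "move_arm", "arguments": {
  "increments": "0.12 -0.01 0 0 0 0 1;0.25 -0.026 0 0 0 0 1;0.287 -0.026 0 0 0 0 1;0.287 -0.026 0.08 0 0 0 1;0.287 -0.026 0.15 0 0 0 1;0.287 -0.026 0.185 0 0 0 1;0.287 -0.026 0.198 0 0 0 1;0.287 -0.026 0.204 0 0 0 1;0.287 -0.026 0.204 0 0 0 1;0.287 -0.026 0.204 0 0 0 0.28;0.287 -0.026 0.204 0 0 0 0.22;0.287 -0.026 0.204 0 0 0 0.2;0.287 -0.026 0.204 0 0 0 0.2;0.287 -0.026 0.1 0 0 0 0.2;0.287 -0.026 -0.1 0 0 0 0.2;0.2 -0.1 -0.4 0 0 0 0.1;0 -0.2 -0.8 0 0 0 0;0 -0.2 -0.8 0 0 0 0;0 -0.2 -0.8 0 0 0 0;0 -0.2 -0.8 0 0 0 0"
}}

```text
clock: 41.12
position: [0.612, -0.1036, 0.2352]
tool_rot: [-0.0, 0.703, 0.711, -0.0]
ft_force: [-0.1, -0.9, -0.4]
grip_width: 0.087
grip_force: 0.0
```

```bash
python3 - <<'E'
from h import *
now()
p=np.array([.65394,-.1055,.076])+Rt(90.5)@[0,-.04,-.16];print(p)
look("wrist","w8.png");look("side","side8.png")
b=np.load('pics/w8.npz');K=b['K']
for q in [(.6463,.0365,.058),(.648,-.048,.056),(.5625,.0335,.058)]:
    c=b['R']@np.array(q)+b['t'];u=K@c;u=np.round(u[:2]/u[2]).astype(int);print(q,u)
    if 4<u[1]<235 and 4<u[0]<636: tins("w8",[tuple(u)],r=55)
# station pose again
P=cloud(b['d'],b['K'],b['R'],b['t'])
v,u=np.mgrid[:400,:640];Q=P[(b['d']>0)&(v<235)];Q=Q[(Q[:,2]>.017)&(Q[:,2]<.026)&(Q[:,0]>.43)&(Q[:,0]<.73)&(abs(Q[:,1]+.008)<.13)]
print(cv2.minAreaRect((Q[:,:2]*1000).astype(np.float32)))
cv2.imwrite('pics/c8.png',b['im'])
E
```

```text
t 41.12 pos [ 0.612  -0.1036  0.2352] phi 90.59 tilt [-0.001  0.001 -1.   ] F [-0.1 -0.9 -0.4] w 0.087 q7 [ 0.47  0.42 -0.5   1.64  0.22  1.13 -0.08]
[ 0.61394152 -0.10584906  0.236     ]
(0.6463, 0.0365, 0.058) [355  45]
(np.int64(355), np.int64(45)) z 0.0568 circ [646.4  36.5] d 58.0 box [646.3  36.8  56.1] [56.9 57.3  6.4]
(0.648, -0.048, 0.056) [353 132]
(np.int64(353), np.int64(132)) z 0.0548 circ [646.6 -50.6] d 55.9 box [646.7 -50.5  54.3] [55.2 55.2  6.6]
(0.5625, 0.0335, 0.058) [270  47]
(np.int64(270), np.int64(47)) z 0.0568 circ [562.5  33.5] d 58.0 box [562.5  33.5  56.6] [57.2 57.6  7.7]
((579.0599975585938, -14.244880676269531), (268.87200927734375, 204.86790466308594), 1.1771354675292969)
```

View pics/c8.png

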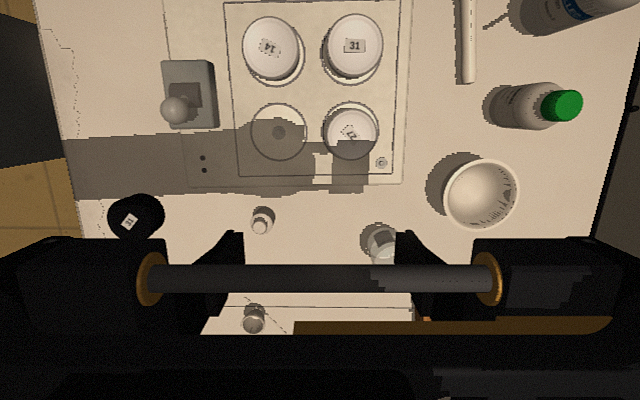

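All three tins are on positions and the weight stands upright at (262,220). The outline corners show at (240,178) and (393,174), pin 3 at (279,132), and the interlock pin at (381,162). I'll cross-check the station and hood poses.

```bash
python3 - <<'E'
from h import *
for n,u,v,z,loc in(("bl",240,178,.022,(-.0935,-.0935)),("br",393,174,.022,(.0935,-.0935)),("il",381,162,.026,(.08,-.08)),("p3",279,132,.026,(-.042,-.042)),("tl",224,4,.022,(-.0935,.0935))):
    w=ray("w8",u,v,z);a=np.radians(1.3);l=np.array([loc[0]*np.cos(a)-loc[1]*np.sin(a),loc[0]*np.sin(a)+loc[1]*np.cos(a)]);print(n,w[:2],"origin",w[:2]-l)
look("scene","scene8.png")
for n in("scene8","side8"):
    b=np.load('pics/'+n+'.npz');P=cloud(b['d'],b['K'],b['R'],b['t']).reshape(-1,3);P=P[b['d'].ravel()>0]
    Q=P[(abs(P[:,0]-.56)<.1)&(abs(P[:,1]-.24)<.1)&(P[:,2]>.107)&(P[:,2]<.12)]
    print(n,len(Q),cv2.minAreaRect((Q[:,:2]*1000).astype(np.float32)))
    for lo,hi,cx,cy,nm in((.05,.064,.6463,.0365,'t0'),(.05,.064,.5625,.0335,'t2'),(.048,.062,.6466,-.05,'t1')):
        Q=P[(abs(P[:,0]-cx)<.034)&(abs(P[:,1]-cy)<.034)&(P[:,2]>lo)&(P[:,2]<hi)];print(nm,len(Q),(Q.min(0)+Q.max(0))/2)
E
```

```text
bl [ 0.51536729 -0.10566053] origin [ 0.60672195 -0.01006333]
br [ 0.70220578 -0.09918925] origin [ 0.60660858 -0.00783459]
il [ 0.68582618 -0.08399888] origin [ 0.60403178 -0.00583446]
p3 [ 0.56512673 -0.04995695] origin [ 0.60616305 -0.0070149 ]
tl [0.51018984 0.08164255] origin [ 0.60578704 -0.00971212]
scene8 103 ((559.2990112304688, 241.52841186523438), (21.452770233154297, 97.98356628417969), 2.484222173690796)
t0 114 [0.64383762 0.0365005  0.05479365]
t2 127 [0.5594066  0.03281444 0.05515543]
t1 96 [ 0.64176796 -0.0496072   0.05339738]
side8 66 ((557.6920166015625, 242.99234008789062), (104.1922378540039, 14.722661018371582), 89.91596984863281)
t0 155 [0.6441825  0.03512674 0.05720495]
t2 158 [0.56086475 0.03157817 0.05698471]
t1 161 [ 0.64461159 -0.04853873  0.05495304]
```

Emit:
{"name": "move_arm", "arguments": {
  "increments": "0.3 -0.05 0 0 0 0 0;0.6 -0.1 0 0 0 0 0;1 -0.27 0 0 0 0 0;1 -0.27 0 0 0 0 0;1 -0.27 0 0 0 0 0"
}}

```text
clock: 41.9
position: [0.5554, 0.0979, 0.235]
tool_rot: [-0.001, 0.702, 0.712, -0.0]
ft_force: [0.8, -1.0, 0.6]
grip_width: 0.0871
grip_force: 0.0
```

Emit:
{"name": "move_arm", "arguments": {
  "increments": "0.3 0 0 0 0 0 0;0.6 0 0 0 0 0 0;0.726 0.015 0 0 0 0 0;0.726 0.015 0.1 0 0 0 0;0.726 0.015 0.3 0 0 0 0.2;0.726 0.015 0.45 0 0 0 0.3;0.726 0.015 0.6 0 0 0 0.3;0.726 0.015 0.7 0 0 0 0.3;0.726 0.015 0.7 0 0 0 0.3;0.726 0.015 0.7 0 0 0 1;0.726 0.015 0.7 0 0 0 1;0.726 0.015 0.7 0 0 0 1;0.726 0.015 0.7 0 0 0 1;0.726 0.015 0.7 0 0 0 1;0.726 0.015 0.7 0 0 0 1;0.726 0.015 0.7 0 0 0 1;0.726 0.015 0.7 0 0 0 1;0.726 0.015 0.7 0 0 0 1",
  "force": 55
}}

```text
clock: 44.15
position: [0.5585, 0.2402, 0.0957]
tool_rot: [0.0, 0.704, 0.71, 0.0]
ft_force: [0.7, -0.6, 0.9]
grip_width: 0.0133
grip_force: 55.0
```

```bash
python3 - <<'E'
from h import *
now()
p=np.array([.6139,-.1058,.236])+Rt(90.5)@[.3452,-.051,.14];print(p)
rows((*p,90.5),[(.5603,.24,.2,90.5),(.607,-.011,.2,91.3),(.607,-.011,.118,91.3)])
E
```

```text
t 44.15 pos [0.5585 0.2402 0.0957] phi 90.53 tilt [ 0.001  0.    -1.   ] F [ 0.7 -0.6  0.9] w 0.0133 q7 [-0.08  0.57 -0.54  1.8   0.37  0.88 -0.78]
[0.55988954 0.2389418  0.096     ]
(0.5603, 0.24, 0.2, 90.5) -> [ 0.005  0.002 -0.52 ] [0. 0. 0.] rows 2
(0.607, -0.011, 0.2, 91.3) -> [-1.252  0.225 -0.52 ] [ 0.     0.    -0.009] rows 5
(0.607, -0.011, 0.118, 91.3) -> [-1.252  0.225 -0.11 ] [ 0.     0.    -0.009] rows 5
```

Lift and carry, then lower in the next call.

Emit:
{"name": "move_arm", "arguments": {
  "increments": "0 0 -0.08 0 0 0 1;0 0 -0.2 0 0 0 1;0 0 -0.35 0 0 0 1;0 0 -0.48 0 0 0 1;0 0 -0.52 0 0 0 1;0 0 -0.52 0 0 0 1;-0.15 0.03 -0.52 0 0 0 1;-0.35 0.08 -0.52 0 0 -0.009 1;-0.55 0.13 -0.52 0 0 -0.009 1;-0.75 0.18 -0.52 0 0 -0.009 1;-0.9 0.21 -0.52 0 0 -0.009 1;-1 0.225 -0.52 0 0 -0.009 1;-1 0.225 -0.52 0 0 -0.009 1;-1 0.225 -0.52 0 0 -0.009 1"
}}

```text
clock: 45.9
position: [0.6045, 0.0427, 0.1994]
tool_rot: [-0.001, 0.698, 0.716, 0.0]
ft_force: [-0.6, 0.2, -3.4]
grip_width: 0.0132
grip_force: 55.0
```

```bash
python3 - <<'E'
from h import *
now()
p=np.array([.5599,.2389,.096])+Rt(90.5)@[-.2,.045,-.104];print(p)
rows((*p,91.3),[(.607,-.011,.2,91.3),(.607,-.011,.118,91.3)])
E
```

```text
t 45.9 pos [0.6045 0.0427 0.1994] phi 91.48 tilt [-0.001  0.001 -1.   ] F [-0.6  0.2 -3.4] w 0.0132 q7 [ 0.27  0.44 -0.56  1.71  0.26  1.06 -0.34]
[0.60664359 0.03930031 0.2       ]
(0.607, -0.011, 0.2, 91.3) -> [-0.251 -0.004  0.   ] [0. 0. 0.] rows 1
(0.607, -0.011, 0.118, 91.3) -> [-0.251 -0.004  0.41 ] [0. 0. 0.] rows 2
```

Emit:
{"name": "move_arm", "arguments": {
  "increments": "-0.12 0 0 0 0 0 1;-0.22 0 0 0 0 0 1;-0.251 0 0 0 0 0 1;-0.251 0 0 0 0 0 1;-0.251 0 0 0 0 0 1"
}}

```text
clock: 46.52
position: [0.6062, -0.0083, 0.1997]
tool_rot: [-0.0, 0.698, 0.716, 0.0]
ft_force: [-0.8, 0.1, -2.8]
grip_width: 0.0137
grip_force: 55.0
```

```bash
python3 - <<'E'
from h import *
now()
look("side","side9.png");look("scene","scene9.png")
for n in("scene9","side9"):
    b=np.load('pics/'+n+'.npz');P=cloud(b['d'],b['K'],b['R'],b['t']).reshape(-1,3);P=P[b['d'].ravel()>0]
    Q=P[(abs(P[:,0]-.607)<.11)&(abs(P[:,1]+.011)<.12)&(P[:,2]>.166)&(P[:,2]<.182)]
    print(n,len(Q),cv2.minAreaRect((Q[:,:2]*1000).astype(np.float32)),np.median(Q[:,2]))
E
```

```text
t 46.52 pos [ 0.6062 -0.0083  0.1997] phi 91.42 tilt [ 0.     0.001 -1.   ] F [-0.8  0.1 -2.8] w 0.0137 q7 [ 0.35  0.44 -0.55  1.72  0.26  1.06 -0.26]
scene9 1103 ((604.2464599609375, -7.9869232177734375), (188.9210205078125, 186.9124298095703), 0.8162174224853516) 0.17362649250513112
side9 1817 ((605.38525390625, -6.235740661621094), (185.89723205566406, 190.7679901123047), 1.5740628242492676) 0.17648406199774858
```

The hood hangs centred over the outline to within about 2 mm. Lowering it.

Emit:
{"name": "move_arm", "arguments": {
  "increments": "0 0 0.1 0 0 0 1;0 0 0.2 0 0 0 1;0 0 0.3 0 0 0 1;0 0 0.36 0 0 0 1;0 0 0.385 0 0 0 1;0 0 0.4 0 0 0 1;0 0 0.408 0 0 0 1;0 0 0.416 0 0 0 1;0 0 0.42 0 0 0 1;0 0 0.42 0 0 0 1"
}}

```text
clock: 47.88
position: [0.6069, -0.0097, 0.1176]
tool_rot: [0.001, 0.699, 0.715, 0.0]
ft_force: [-2.3, -1.6, 6.6]
grip_width: 0.013
grip_force: 55.0
```

Emit:
{"name": "move_arm", "arguments": {
  "increments": "0 0 0 0 0 0 0.7;0 0 0 0 0 0 0.6;0 0 0 0 0 0 0.5;0 0 0 0 0 0 0.5;0 0 0 0 0 0 0.5;0 0 -0.1 0 0 0 0.5;0 0 -0.3 0 0 0 0.4;0 0 -0.6 0 0 0 0.3;-0.3 0 -0.9 0 0 0 0;-0.45 0 -0.9 0 0 0 0;-0.45 0 -0.9 0 0 0 0;-0.45 0 -0.9 0 0 0 0;-0.45 0 -0.9 0 0 0 0"
}}

```text
clock: 49.5
position: [0.6081, -0.0976, 0.2955]
tool_rot: [-0.0, 0.698, 0.716, 0.0]
ft_force: [0.1, 0.1, 0.4]
grip_width: 0.0866
grip_force: 0.0
```

```bash
python3 - <<'E'
from h import *
now()
p=np.array([.607,-.011,.116])+Rt(91.3)@[-.09,0,-.18];print(p)
im,d,K,R,t=look("wrist","w10.png")
P=cloud(d,K,R,t)
v,u=np.mgrid[:400,:640];Q=P[(d>0)&(v<235)];
q=Q[(abs(Q[:,0]-.607)<.11)&(abs(Q[:,1]+.008)<.11)]
r=q[(q[:,2]>.085)&(q[:,2]<.098)];print(cv2.minAreaRect((r[:,:2]*1000).astype(np.float32)),np.median(r[:,2]),np.round(np.linalg.lstsq(np.c_[r[:,:2],np.ones(len(r))],r[:,2],rcond=None)[0],4))
q=Q[(abs(Q[:,0]-.472)<.05)&(abs(Q[:,1]+.03)<.08)&(Q[:,2]>.072)&(Q[:,2]<.1)];print('ball',len(q),(q.min(0)+q.max(0))/2,q.max(0)-q.min(0))
look("side","side10.png")
cv2.imwrite('pics/c10.png',im)
E
```

```text
t 49.5 pos [ 0.6081 -0.0976  0.2955] phi 91.5 tilt [-0.001  0.001 -1.   ] F [0.1 0.1 0.4] w 0.0866 q7 [ 0.49  0.38 -0.54  1.57  0.2   1.25 -0.06]
[ 0.60904186 -0.10097683  0.296     ]
((607.5691528320312, -7.890800476074219), (184.4056396484375, 183.85768127441406), 1.3857682943344116) 0.09142024758878381 [ 0.0005 -0.      0.0911]
ball 1133 [ 0.49121861 -0.02583138  0.08496433] [0.06155428 0.15143037 0.01754785]
```

View pics/c10.png

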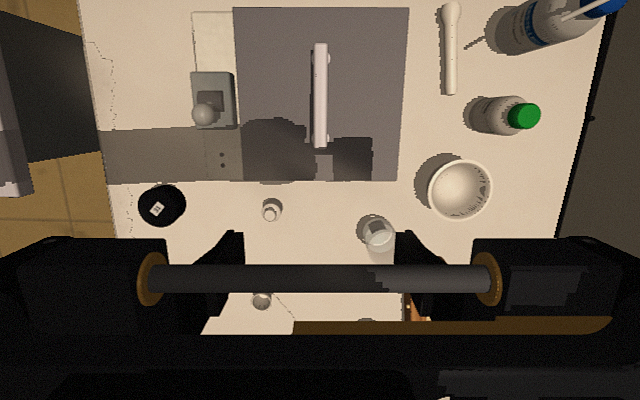

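The hood is flat: roof at 0.0914 m, the same as at the start. It sits at (0.6076, -0.0079) with 1.4° yaw, matching the station. The lever ball is at (204,114), leaning right. Now the lever.

```bash
python3 - <<'E'
from h import *
print(ray("w10",204,114,.083))
b=np.load('pics/w10.npz');P=cloud(b['d'],b['K'],b['R'],b['t']);q=P[98:130,188:220].reshape(-1,3);q=q[(q[:,2]>.078)];print(len(q),(q.min(0)+q.max(0))/2)
rows((.609,-.101,.296,91.3),[(.471,-.08,.2,90),(.471,-.08,.097,90)])
rows((.471,-.08,.097,90),[(.471,-.08,.078,90),(.471,-.015,.078,90)])
E
```

```text
[ 0.47372827 -0.02655672  0.083     ]
425 [ 0.53341138 -0.02671312  0.26371283]
(0.471, -0.08, 0.2, 90) -> [ 0.121 -0.687  0.48 ] [0.    0.    0.014] rows 3
(0.471, -0.08, 0.097, 90) -> [ 0.121 -0.687  0.995] [0.    0.    0.014] rows 4
(0.471, -0.08, 0.078, 90) -> [0.    0.    0.095] [0. 0. 0.] rows 1
(0.471, -0.015, 0.078, 90) -> [ 0.325 -0.     0.095] [0. 0. 0.] rows 2
```

Emit:
{"name": "move_arm", "arguments": {
  "increments": "0.05 -0.3 0.1 0 0 0.014 1;0.121 -0.5 0.3 0 0 0.014 1;0.121 -0.687 0.48 0 0 0.014 1;0.121 -0.687 0.48 0 0 0.014 1;0.121 -0.687 0.6 0 0 0.014 1;0.121 -0.687 0.8 0 0 0.014 1;0.121 -0.687 0.95 0 0 0.014 1;0.121 -0.687 0.995 0 0 0.014 1;0.121 -0.687 0.995 0 0 0.014 1;0.121 -0.687 0.995 0 0 0.014 1",
  "force": 10
}}

```text
clock: 50.85
position: [0.4718, -0.0785, 0.0978]
tool_rot: [0.001, 0.707, 0.708, 0.001]
ft_force: [-0.1, 0.3, -0.1]
grip_width: 0.0016
grip_force: 0.0
```

Emit:
{"name": "move_arm", "arguments": {
  "increments": "0 0 0.05 0 0 0 1;0 0 0.095 0 0 0 1;0.04 0 0.095 0 0 0 1;0.09 0 0.095 0 0 0 1;0.14 0 0.095 0 0 0 1;0.19 0 0.095 0 0 0 1;0.24 0 0.095 0 0 0 1;0.28 0 0.095 0 0 0 1;0.31 0 0.095 0 0 0 1;0.325 0 0.095 0 0 0 1;0.325 0 0.095 0 0 0 1;0.325 0 0.095 0 0 0 1"
}}

```text
clock: 52.35
position: [0.47, -0.0152, 0.0773]
tool_rot: [0.0, 0.707, 0.707, -0.001]
ft_force: [0.3, -6.0, 0.4]
grip_width: 0.0005
grip_force: 2.7
```

```bash
python3 - <<'E'
from h import *
now()
look("side","side11.png")
b=np.load('pics/side11.npz');P=cloud(b['d'],b['K'],b['R'],b['t']).reshape(-1,3);q=P[(P[:,2]>.07)&(P[:,2]<.1)&(abs(P[:,0]-.473)<.03)&(P[:,1]>-.06)&(P[:,1]<.05)];print(len(q),q.min(0),q.max(0))
E
```

```text
t 52.35 pos [ 0.47   -0.0152  0.0773] phi 90.01 tilt [-0.001 -0.002 -1.   ] F [ 0.3 -6.   0.4] w 0.0005 q7 [ 0.36  0.4  -0.51  2.13  0.31  0.69 -0.35]
43 [ 0.45716247 -0.02821416  0.07245838] [0.47987039 0.00800958 0.09961638]
```

Emit:
{"name": "move_arm", "arguments": {
  "increments": "0.01 0 0 0 0 0 1;0.02 0 0 0 0 0 1;0.02 0 0 0 0 0 1"
}}

```text
clock: 52.78
position: [0.47, -0.0149, 0.0773]
tool_rot: [0.002, 0.708, 0.706, -0.003]
ft_force: [-0.3, -13.4, 0.9]
grip_width: 0.0005
grip_force: 6.6
```

The lever is against its stop: the force rose with no further travel. I'll back off, lift clear and verify.

Emit:
{"name": "move_arm", "arguments": {
  "increments": "-0.05 0 0 0 0 0 1;-0.25 0 0 0 0 0 1;-0.4 0 -0.05 0 0 0 1;-0.4 0 -0.3 0 0 0 1;-0.5 0 -0.7 0 0 0 1;-0.6 0 -1 0 0 0 0.5;-0.6 0.2 -1 0 0 0 0;-0.6 0.4 -1 0 0 0 0;-0.6 0.55 -1 0 0 0 0;-0.6 0.55 -1 0 0 0 0;-0.6 0.55 -1 0 0 0 0"
}}

```text
clock: 54.15
position: [0.5798, -0.1287, 0.2771]
tool_rot: [-0.001, 0.706, 0.708, -0.0]
ft_force: [0.5, 0.4, 0.3]
grip_width: 0.0523
grip_force: 0.0
```

```bash
python3 - <<'E'
from h import *
now();im,d,K,R,t=look("wrist","w12.png");look("side","side12.png")
P=cloud(d,K,R,t);v,u=np.mgrid[:400,:640];q=P[(d>0)&(v<235)]
r=q[(abs(q[:,0]-.607)<.11)&(abs(q[:,1]+.008)<.11)&(q[:,2]>.085)&(q[:,2]<.098)];print(cv2.minAreaRect((r[:,:2]*1000).astype(np.float32)),np.median(r[:,2]))
q=q[(q[:,2]>.074)&(q[:,2]<.1)&(abs(q[:,0]-.468)<.035)&(abs(q[:,1])<.07)];print(len(q),q.min(0),q.max(0))
cv2.imwrite('pics/c12.png',im)
E
```

```text
t 54.15 pos [ 0.5798 -0.1287  0.2771] phi 90.13 tilt [-0.001  0.001 -1.   ] F [0.5 0.4 0.3] w 0.0523 q7 [ 0.57  0.35 -0.56  1.65  0.2   1.2  -0.03]
((607.8410034179688, -22.815208435058594), (184.44786071777344, 155.2263641357422), 1.0990774631500244) 0.09143415182084459
547 [ 0.45923771 -0.00454893  0.0753328 ] [0.48370243 0.02020118 0.09292332]
```

View pics/c12.png

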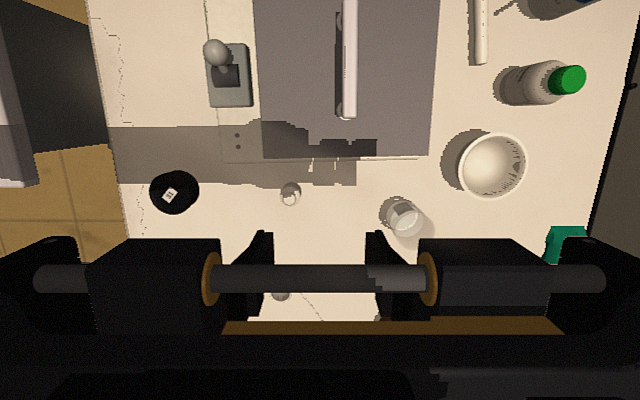

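The lever ball is now on the left at (215,52), y = +0.008, which is its end stop. The hood is flat and the weight upright at (290,194). Handing in after a short hold.

Emit:
{"name": "move_arm", "arguments": {
  "increments": "0 0 0 0 0 0 0;0 0 0 0 0 0 0;0 0 0 0 0 0 0;0 0 0 0 0 0 0;0 0 0 0 0 0 0;0 0 0 0 0 0 0"
}}

```text
clock: 55.0
position: [0.5805, -0.1294, 0.2776]
tool_rot: [0.0, 0.707, 0.708, 0.0]
ft_force: [0.1, -0.2, -0.3]
grip_width: 0.0869
grip_force: 0.0
```

```bash
python3 -c "
from bench import job
print(job.job_done())"
```

```text
the job is handed in; nothing more can be done
None
```

The job is handed in at 55 s with no verdict returned: the small weight (the only one present) stands on the worktop, all three tins (one regrasped after it was knocked aside) are on positions 0, 1 and 2, the hood is flat on its outline, and the lever was flipped to its left stop last; pin values could not be read, so pins down is inferred from heights and contact forces.

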